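Load the blow-off box, prove its lid catch and set the air

TASK

Put every clamp jaw that lies on the black mat into the blow-off box, each lying on the grating and none on top of another, then shut the lid, press it down until its catch snaps in, and give the handle a firm upward tug to make sure the catch holds; if the lid gives, press harder and tug again. Once the lid has held against a tug and the regulator knob has been turned until the gauge's black needle stands on the red set hand, swing the green air lever over to start the blow-off. Leave the spray can, the carton and the wrench where they are.

Things in the scene. Friction and masses are not known exactly. Their poses are not given: they have to be found in the camera images.
- box: blue steel blow-off box fixed to the bench, 216 (x) x 290 (y) mm, rim 125 mm high, walls 8 mm. Origin: centre of its underside on the bench; z up; +x points to the hinge side, -x to the catch and handle side. Inside 200 x 274 mm, 60 mm deep over the grating. A yielding black rubber seal strip on the front (-x) rim stands 13 mm above it
- floor (a point): centre of the grating inside the box, on its upper face, 65 mm above the bench; axes as box
- lid_angle (a joint): lid angle (rad): 0 fully down, 1.72 open against its stop, 0.15 past upright (starts there). Clear window in a blue frame, 222 (from hinge) x 290 x 8 mm, 0.5 kg. Hinge line along the box's y, 108 mm to +x of its origin, 131 mm above the bench; damped: past upright the lid sinks slowly onto seal and catch, uncaught, at about 0.05 to 0.08 rad. Caught, it stays at 0.005 to 0.027 rad
- lid_edge (a point): middle of the lid's front edge, half-way through its thickness (222 mm from the hinge line)
- handle (a point): centre of the grip bar of the lid's steel handle: bar along the box's y, 12 mm thick, 100 mm long, its centre 36 mm above the lid's outer face (40 mm above the hinge line when shut), 26 mm back from the front edge. The lid's face beside the handle can be pressed too
- lip (a point): upper face of the lip on the steel striker tongue (40 mm wide) that hangs 20 mm below the lid's front edge at its middle; z along the lid's normal
- lid: the lid with handle and striker; origin in the middle of the hinge line, its x axis points from the front edge to the hinge, z out of its outer face
- catch: brass spring bolt, 36 mm wide, of the slam catch outside the box's front wall; origin at the height of its underside, axes as the box's. Its bevelled top lets the striker push it aside; caught, the lip is under it. The push down at the handle that snaps it in, 8 to 16 N, differs from start to start. The seal lifts a caught lid against it with 3 to 7 N; it holds well over 25 N
- panel: grey air panel with aluminium top, fixed to the bench, 280 (x) x 130 (y) x 70 (height) mm; origin: centre of its underside; z up. From -x to +x along the middle of its top: green-tipped air lever, black regulator knob, gauge
- knob_grip (a point): grip point on the upright axis of the black regulator knob, 30 mm above the panel's top. Cylinder, 40 mm diameter, from 6 to 42 mm above the panel's top; stays where left (friction 0.05 N m). Clockwise from above raises the pressure: each radian moves the needle 0.5 rad clockwise, about 9 rad in all. The needle starts 0.5 to 1.9 rad short of the set hand
- gauge_centre (a point): pivot of the round gauge, whose white face looks up; 100 mm diameter, 16 mm high on the panel's top; the axes are the panel's
- needle_tip (a point): tip of the gauge's black needle, 40 mm from the pivot
- mark_tip (a point): tip of the red set hand, 40 mm from the pivot, just under the needle
- air (a joint): air lever: 0 = off, leaning 0.5 rad to the panel's -x; 1.0 = on, leaning 0.5 rad to +x; it stays where it is left (about 1 N at the tip). On a block 25 mm high; the pivot is 22 mm above the panel's top, 103 mm to -x of the panel's centre; its axis is along the panel's y
- air_tip (a point): centre of the lever's green ball, 26 mm diameter, 55 mm from the pivot
- spray_can: spray can standing on the bench, 53 mm diameter, 157 mm tall; origin at the centre of its foot; not part of the job
- carton: cardboard carton on the bench, 90 x 120 x 70 mm; origin at the centre of its underside; not part of the job
- wrench: wrench lying on the bench, 180 mm long; not part of the job
- jaw1_c (a point): centre of a cast steel clamp jaw (half-way up, 15 mm above its underside), absent in some starts: 58 (x) x 28 (y) x 30 (z) mm, 0.1 to 0.2 kg; the part from x = +1 to +29 mm is only 15 mm high, the rest 30 mm. It starts upright on the black rubber mat (4 mm thick); grip it across its 28 mm width
- jaw2_c (a point): centre of a cast steel clamp jaw (half-way up, 15 mm above its underside), absent in some starts: 58 (x) x 28 (y) x 30 (z) mm, 0.1 to 0.2 kg; the part from x = +1 to +29 mm is only 15 mm high, the rest 30 mm. It starts upright on the black rubber mat (4 mm thick); grip it across its 28 mm width
- jaw3_c (a point): centre of a cast steel clamp jaw (half-way up, 15 mm above its underside), absent in some starts: 58 (x) x 28 (y) x 30 (z) mm, 0.1 to 0.2 kg; the part from x = +1 to +29 mm is only 15 mm high, the rest 30 mm. It starts upright on the black rubber mat (4 mm thick); grip it across its 28 mm width
- jaw4_c (a point): centre of a cast steel clamp jaw (half-way up, 15 mm above its underside), absent in some starts: 58 (x) x 28 (y) x 30 (z) mm, 0.1 to 0.2 kg; the part from x = +1 to +29 mm is only 15 mm high, the rest 30 mm. It starts upright on the black rubber mat (4 mm thick); grip it across its 28 mm width
- jaw5_c (a point): centre of a cast steel clamp jaw (half-way up, 15 mm above its underside), absent in some starts: 58 (x) x 28 (y) x 30 (z) mm, 0.1 to 0.2 kg; the part from x = +1 to +29 mm is only 15 mm high, the rest 30 mm. It starts upright on the black rubber mat (4 mm thick); grip it across its 28 mm width
Mind the look-alikes: they are no part of the job. Leave any yellow look-alike of the part that bears jaw2_c alone.

How it is judged:
By the outcome, as a careful person would: the job done as asked, in the order asked, and still so for the second after the job is handed in, with the robot touching nothing.
Of jaw1, jaw2, jaw3, jaw4, jaw5 only 3 to 5 are there at a start; the rules pass over those that are not, and their reading is None.
At some moment in a run one of jaw1, jaw2, jaw3, jaw4, jaw5 may be knocked a few centimetres aside while the robot is not near it.
Once in a run the grip may slacken for a moment while it holds something.
It also fails if it takes over 210 s, if anything falls off the work surface, if the arm or the gripper's body presses on something with over 40 N, if the wrist force passes 120 N, or if a joint passes its speed limit or range.

ROBOT

A 6-joint arm with a two-finger parallel gripper is mounted at the origin on the work surface. World frame = base frame: x ahead of the robot, y to its left, z up, the work surface at z = 0. Lengths are in m, angles in rad, forces in N, time in s.
With the tool pointing down it reaches from about 0.35 to 0.775 m from the base axis. Payload 7.3 kg.
Tool frame: the origin (TCP) lies at the very end of the fingers, on their centre line; the grasp point (between the pads) lies 19 mm behind it; z points along the fingers, y is the direction in which the jaws open and shut (so a half turn about z gives the same grasp; the last joint's range is limited). The gripper opens to 92 mm and grips with 3 to 60 N. Pads are 19 mm wide; open, the fingers measure 130 mm over their backs; the gripper's body (75 mm by 190 mm) begins 47 mm behind the grasp point.
Start: joints at [1.054, 0.342, 1.524, -0, 1.275, -0.146], TCP at [0.19, 0.489, 0.204] pointing down, gripper open.
Joint ranges: [-2.53, 2.53], [-0.77, 2.02], [0.04, 2.7], [-1, 4.14], [0.28, 2.66], [-3.11, 3.11]. Speed limits (rad/s): [2.57, 2.57, 3.14, 3.14, 3.14, 3.14].

INTERFACE

Orientations are given as [roll, pitch, yaw] about the fixed x, y, z axes, in that order (R = Rz(yaw) Ry(pitch) Rx(roll)).
In Python, from cell import robot gives the robot as it stands.
- The arm moves only by the tool apply_moves, never from a script. Its argument "plan" is a list of rows, each an object of numbers: "tx", "ty", "tz": the shift along the tool's x, y, z in m; "yaw": the turn about the tool's z in rad; "grip": the opening, from -1 (shut) to 1 (fully open), so that 0 is half open. In form: [{"tx": .., "ty": .., "tz": .., "yaw": .., "grip": ..}, ...]. A call has 1 to 8 rows; each row is the pose to reach, as a shift and turn from the pose commanded when the call began, along the tool's axes at that moment; what a row does not reach only later rows make up. A row lasts 1/8 s, in which the tool goes at most 62.5 mm and 10.7 degrees, less where a joint would pass 70% of its speed; a pose out of reach is approached as far as the arm can. A call with a gripper value outside its range is refused whole. The fingers move at their own pace and stop on an object; "force" is the grip in N (left out, the last holds). Time passes only in rows, so rows that repeat a pose let the fingers close. It gives the time, the measured TCP pose, the force and the opening at its end, in the units of the state.
- robot.observe(): the state, without advancing time (a new reading comes with each control period).
- robot.read_camera(name): name is "side" or "top" or "wrist"; returns (picture, depth): 400x640x3 uint8, red, green, blue; 400x640 float32, m along the optical axis (not along the pixel's ray), 0 where there is no reading.
- robot.get_calibration(name): a dict with "camera_matrix" (3x3 intrinsics, pixels), "k1" (the pictures are not rectified: a ray, as slopes to the right and down, at radius r is drawn at 1 + k1 r^2 times it, then the intrinsics apply), "R" (3x3) and "t" (3): a world point X has camera coordinates R X + t. Camera axes: x right, y down, z forward; pixel columns grow to the right and rows downward; lengths in m; the calibration is good to about 2 mm. A picture is of the moment at which its call begins: read the wrist's pose just before it. get_calibration takes no time and is no camera call; for the wrist camera it gives the pose at the moment of the call.
- robot.hand_in(): hands the job in, once; it reports no verdict.
Trained networks look in the newest picture that a camera, given by its name, has taken for a name from the list of things; names that differ only in an ending like _2 or _b are one class to them, and where a whole thing is asked for, a point or a joint stands for the part that bears it (a point fixed in the world has none). Each returns a list of dicts, best first, with "confidence" (0 to 1); they miss things now and then, are a little off and sometimes report something else, mostly with a low value. They report only what shows in the picture. A call takes as long as a camera call. They do not tell look-alikes from the thing itself.
- robot.outline_of(label, camera): "region" (400x640 bool, what is visible of it) and "pixel" ([row, column] in pixels, amid what is visible of it).
- robot.tip_of(label, camera): "pixel" ([row, column] in pixels: a listed point, or the origin of a listed thing).
The state is a dict: "time": time; "qpos": joint angles; "qvel": joint speeds; "joint_efforts": joint torques, N m; "tool_pos": TCP position; "tool_rot": TCP orientation; "contact_force": force on the tool from outside, world axes, zero at the start; "torque": the same for the moment, N m; "opening": finger opening in m.
Only numpy, scipy, OpenCV 4.12 (cv2) and the standard library are available. Lean on these libraries where they do the work, as an engineer would, in place of code of your own. Each camera call takes 0.05 s, during which the arm holds its last target.

## Working session

There is one attempt and no reset: what is moved stays moved. The work goes in short steps, Python scripts to look and compute and a tool call to move; the robot and the scene stay as the last step left them, time stands still between calls to the robot, and variables do not carry over. Pictures are saved under pics/ and viewed, and the job is handed in when it is done.

Besides the shell and the picture viewer there is one more tool, called as name([rows], argument=value, ...), one row to a line, values as JSON. apply_moves: Moves the arm, as the interface text tells. Its arguments: {"type":"object","properties":{"plan":{"type":"array","items":{"type":"object","properties":{"tx":{"type":"number"},"ty":{"type":"number"},"tz":{"type":"number"},"yaw":{"type":"number"},"grip":{"type":"number"}}}},"force":{"type":"number"}},"required":["plan"]}

```bash
ls; mkdir -p pics; python3 - <<'E'
from cell import robot
import cv2,numpy as np
s=robot.observe(); print(s)
for n in ("side","top","wrist"):
    c=robot.get_calibration(n); print(n,c)
    p,d=robot.read_camera(n)
    cv2.imwrite(f"pics/a_{n}.png",p[:,:,::-1]); np.save(f"/tmp/{n}_d.npy",d)
E
```

```text
pics
{'time': 0.0, 'qpos': array([ 1.05401186e+00,  3.42718630e-01,  1.52502243e+00, -2.15429654e-05,
        1.27540188e+00, -1.46008680e-01]), 'qvel': array([ 0.00235451,  0.00124099,  0.00247805, -0.00187947, -0.00030048,
       -0.00094477]), 'joint_efforts': array([-3.35123359e-04, -4.31235337e+01, -2.44226933e+01,  7.17120920e-02,
        5.55522332e-02, -2.20040265e-04]), 'tool_pos': array([0.18999475, 0.48893562, 0.20344523]), 'tool_rot': array([-3.14005586e+00, -2.05171038e-04,  2.77082299e+00]), 'contact_force': array([-0.25645707, -0.31697115,  0.0047478 ]), 'torque': array([-0.0172604 ,  0.0098055 , -0.01476165]), 'opening': 0.09180879621453496}
side {'camera_matrix': array([[400.42432558,   0.        , 321.74851608],
       [  0.        , 400.42432558, 197.9737927 ],
       [  0.        ,   0.        ,   1.        ]]), 'k1': -0.058099482606092274, 'R': array([[-0.99474403, -0.10093988, -0.01718877],
       [-0.04219812,  0.55708767, -0.82938088],
       [ 0.09329326, -0.82429635, -0.55841911]]), 't': array([0.54618434, 0.11331268, 1.10057263])}
top {'camera_matrix': array([[403.19473038,   0.        , 319.42513456],
       [  0.        , 403.19473038, 201.95770005],
       [  0.        ,   0.        ,   1.        ]]), 'k1': -0.07284514204239924, 'R': array([[-0.00818653, -0.99993289,  0.00819705],
       [-0.98551694,  0.00667946, -0.16944539],
       [ 0.16937927, -0.0094655 , -0.98550549]]), 't': array([0.05766354, 0.52827805, 1.28612265])}
wrist {'camera_matrix': array([[332.41088045,   0.        , 322.90362733],
       [  0.        , 332.41088045, 201.63103355],
       [  0.        ,   0.        ,   1.        ]]), 'k1': -0.02712089547661549, 'R': array([[ 0.36160388,  0.93232962, -0.00202878],
       [ 0.90326427, -0.34979011,  0.24851666],
       [ 0.2309898 , -0.09169711, -0.9686255 ]]), 't': array([-0.52409394, -0.0311774 ,  0.38841647])}
```

View pics/a_top.png

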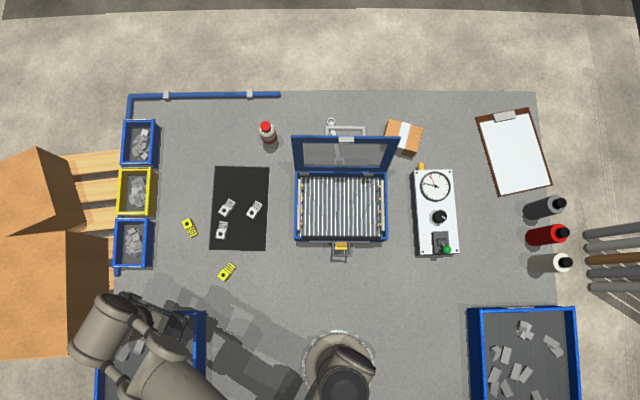

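View pics/a_side.png

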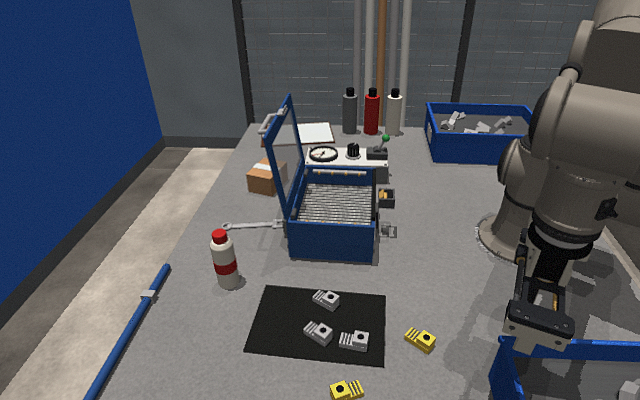

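View pics/a_wrist.png

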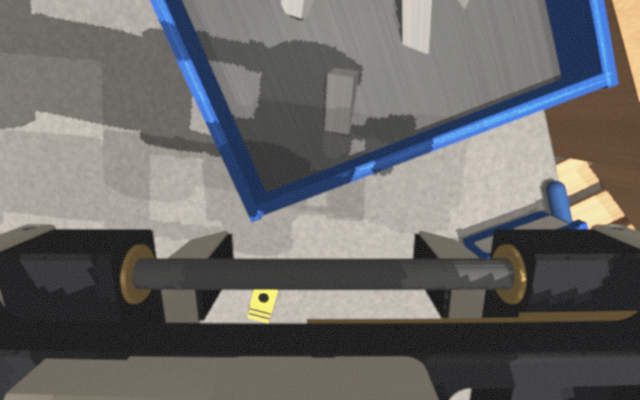

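```bash
cat > h.py <<'E'
from cell import robot
import cv2,numpy as np
def und(cal,px):  # px [(row,col)]
    K=cal["camera_matrix"]; k=np.array([cal["k1"],0,0,0,0.])
    p=np.array([[q[1],q[0]] for q in px],float).reshape(-1,1,2)
    return cv2.undistortPoints(p,K,k).reshape(-1,2)
def ray_z(cal,px,z):
    u=und(cal,px); R=cal["R"];t=cal["t"]; C=-R.T@t
    d=np.c_[u,np.ones(len(u))]@R
    return C+d*((z-C[2])/d[:,2])[:,None]
def dep(cal,px,zz):
    u=und(cal,px); zz=np.asarray(zz,float)
    return (np.c_[u,np.ones(len(u))]*zz[:,None]-cal["t"])@cal["R"]
def proj(cal,X):
    X=np.asarray(X,float).reshape(-1,3)
    r,_=cv2.Rodrigues(cal["R"])
    return cv2.projectPoints(X,r,cal["t"],cal["camera_matrix"],np.array([cal["k1"],0,0,0,0.]))[0].reshape(-1,2)[:,::-1]
def cloud(cal,d,mask=None):
    if mask is None: mask=np.ones(d.shape,bool)
    m=mask&(d>0); px=np.argwhere(m); return px,dep(cal,px,d[m])
def yaw():
    return robot.observe()["tool_rot"][2]
def tool(dw):
    R=R_tool(); return R.T@np.asarray(dw,float)
def R_tool():
    r,p,y=robot.observe()["tool_rot"]
    from scipy.spatial.transform import Rotation as Q
    return Q.from_euler("xyz",[r,p,y]).as_matrix()
def go(target,yaw_t=None):
    s=robot.observe(); d=np.array(target)-s["tool_pos"]; t=tool(d)
    o="tool shift %s"%np.round(t,4)
    if yaw_t is not None:
        a=-(yaw_t-s["tool_rot"][2]); a=(a+np.pi/2)%np.pi-np.pi/2
        o+=" yaw %.4f"%a
    print(o, "pos",np.round(s["tool_pos"],4),"yaw %.3f q6 %.3f"%(s["tool_rot"][2],s["qpos"][5]),"t",s["time"])
E
python3 - <<'E'
from h import *
for cam in ("top","side"):
    cal=robot.get_calibration(cam); p,d=robot.read_camera(cam)
    for l in ("floor","box","lid_edge","handle","lip","catch","panel","knob_grip","gauge_centre","needle_tip","mark_tip","air_tip","jaw1_c","jaw2_c","spray_can","carton"):
        r=robot.tip_of(l,cam)
        for q in r[:(6 if 'jaw' in l else 1)]:
            px=q["pixel"]; i,j=int(round(px[0])),int(round(px[1]))
            w=dep(cal,[px],[d[i,j]])[0]
            print(cam,l,np.round(px,1),round(q["confidence"],2),np.round(w,3), np.round(ray_z(cal,[px],0.019)[0],3) if 'jaw' in l else '')
print(robot.observe()["time"])
E
```

```text
top floor [205.5 337.6] 0.88 [ 0.513 -0.005  0.065] 
top box [209.9 340.9] 0.76 [ 0.498 -0.015  0.066] 
top lid_edge [137.7 346.4] 0.63 [ 0.646 -0.015  0.35 ] 
top handle [127.3 341.7] 0.86 [ 0.684 -0.005  0.325] 
top lip [142.  346.8] 0.86 [ 0.632 -0.015  0.358] 
top panel [213.4 432.9] 0.77 [ 0.481 -0.309  0.089] 
top knob_grip [229.2 223. ] 0.68 [0.443 0.376 0.017] 
top gauge_centre [185.3 435.1] 0.96 [ 0.574 -0.322  0.086] 
top air_tip [248.4 444.4] 0.42 [ 0.366 -0.319  0.152] 
top jaw1_c [206.2 225. ] 0.47 [0.518 0.368 0.034] [0.521 0.372 0.019]
top jaw2_c [232.  222.3] 0.73 [0.432 0.373 0.039] [0.434 0.378 0.019]
top jaw2_c [252.  446.8] 0.69 [ 0.355 -0.327  0.149] [ 0.361 -0.37   0.019]
top jaw2_c [230.2 192.5] 0.65 [0.441 0.481 0.011] [0.44  0.479 0.019]
top jaw2_c [268.2 226.5] 0.51 [0.314 0.362 0.013] [0.314 0.361 0.019]
top spray_can [140.1 269.4] 0.68 [0.729 0.217 0.085] 
top carton [143.1 399.2] 0.63 [ 0.639 -0.159  0.325] 
side floor [212.2 334.5] 0.97 [0.512 0.002 0.064] 
side box [230.4 334.6] 0.63 [0.502 0.136 0.107] 
side lid_edge [114.9 278.2] 0.64 [0.648 0.007 0.3
[... 162 characters left out ...]
de panel [189.4 295.7] 0.62 [ 0.62  -0.012  0.126] 
side gauge_centre [152.2 321.9] 0.7 [ 0.58  -0.322  0.081] 
side mark_tip [189.3 295.9] 0.19 [ 0.619 -0.012  0.126] 
side air_tip [139.8 385.4] 0.39 [ 0.368 -0.314  0.138] 
side jaw1_c [329.9 318.1] 0.65 [0.518 0.374 0.033] [0.52  0.364 0.019]
side jaw2_c [389.4 347.8] 0.88 [0.451 0.497 0.029] [0.451 0.492 0.019]
side jaw2_c [341.4 419.2] 0.76 [0.311 0.379 0.024] [0.31  0.375 0.019]
side jaw2_c [338.3 354.3] 0.74 [0.443 0.389 0.034] [0.443 0.378 0.019]
side jaw2_c [141.6 386.6] 0.19 [ 0.344 -0.593 -0.003] [ 0.347 -0.548  0.019]
side spray_can [282.7 229.1] 0.96 [0.747 0.248 0.02 ] 
side carton [182.6 267.3] 0.57 [ 0.74  -0.165  0.047] 
1.85
```

```bash
python3 - <<'E'
from h import *
cal=robot.get_calibration("top"); p,d=robot.read_camera("top")
crop=p[160:285,170:280]; cv2.imwrite("pics/b_mat.png",cv2.resize(crop[:,:,::-1],None,fx=5,fy=4.8,interpolation=cv2.INTER_CUBIC))
px,X=cloud(cal,d)
reg=(X[:,0]>.35)&(X[:,0]<.68)&(X[:,1]>.2)&(X[:,1]<.44)
col=p[px[:,0],px[:,1]].astype(int)
g=reg&(col.min(1)>90)&(X[:,2]>0.008)
m=np.zeros(d.shape,np.uint8); m[px[g,0],px[g,1]]=1
n,lab,st,c=cv2.connectedComponentsWithStats(m)
for i in range(1,n):
    if st[i,4]<20: continue
    q=lab[px[:,0],px[:,1]]==i
    Y=X[q]; print(i,st[i,4],np.round(c[i],1),np.round(Y.mean(0),3),"z",np.round(np.percentile(Y[:,2],[5,50,95]),3),cv2.minAreaRect(Y[:,:2].astype(np.float32)*1000))
# box rim
dk=reg&(col.max(1)<40); Y=X[dk]; print("mat",cv2.minAreaRect(Y[:,:2].astype(np.float32)*1000))
b=(X[:,0]>.35)&(X[:,0]<.66)&(abs(X[:,1])<.2)&(abs(X[:,2]-.125)<.006)
print("rim",b.sum(),cv2.minAreaRect(X[b][:,:2].astype(np.float32)*1000))
b=(X[:,0]>.3)&(X[:,0]<.7)&(X[:,1]<-.2)&(X[:,1]>-.45)&(abs(X[:,2]-.07)<.006)&(col.min(1)>120)
print("panel",b.sum(),cv2.minAreaRect(X[b][:,:2].astype(np.float32)*1000))
E
```

```text
4 149 [226.5 206.9] [0.517 0.365 0.026] z [0.015 0.024 0.037] ((517.8418579101562, 366.795654296875), (31.763896942138672, 61.34286117553711), 54.468929290771484)
5 149 [254.  209.1] [0.509 0.272 0.026] z [0.015 0.025 0.038] ((510.3507385253906, 273.0445251464844), (29.94321632385254, 58.97634506225586), 58.98825454711914)
8 153 [221.4 229.4] [0.442 0.38  0.026] z [0.015 0.025 0.038] ((441.9601135253906, 380.28338623046875), (28.8289794921875, 57.78856658935547), 79.92755126953125)
mat ((455.7416076660156, 343.065673828125), (82.84800720214844, 79.82696533203125), 73.42674255371094)
rim 811 ((483.97650146484375, -11.37725830078125), (291.0671691894531, 266.7441711425781), 89.0146484375)
panel 2089 ((492.763916015625, -326.28228759765625), (277.6041259765625, 130.7991943359375), 1.1844247579574585)
```

View pics/b_mat.png

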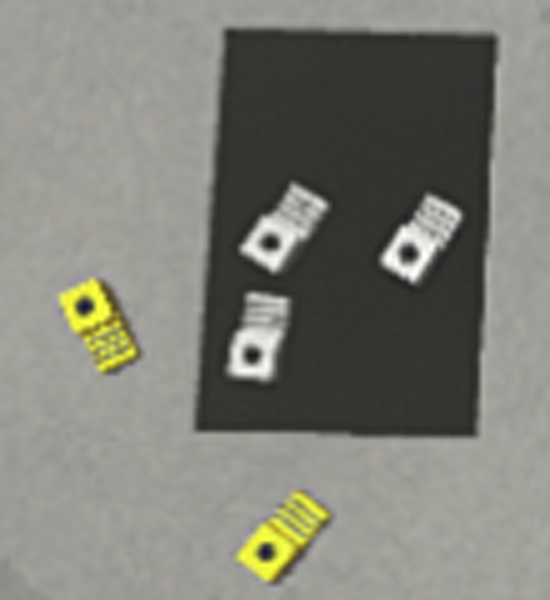

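```bash
python3 - <<'E'
from h import *
cal=robot.get_calibration("top"); p,d=robot.read_camera("top")
px,X=cloud(cal,d)
col=p[px[:,0],px[:,1]].astype(int)
b=(X[:,0]>.36)&(X[:,0]<.66)&(abs(X[:,1])<.2)&(X[:,2]>.118)&(X[:,2]<.131)&(col[:,2]>col[:,0]+40)
Y=X[b]
print(b.sum(),np.round(np.percentile(Y,[1,5,50,95,99],axis=0),3))
for lo,hi in((.1,.2),(-.2,-.1)):
    q=Y[(Y[:,1]>lo)&(Y[:,1]<hi)&(Y[:,0]>.42)&(Y[:,0]<.58)]
    print("side wall",len(q),np.percentile(q[:,1],[5,50,95]),np.polyfit(q[:,0],q[:,1],1))
q=Y[(abs(Y[:,1])<.12)]
print(np.histogram(q[:,0],bins=np.arange(.38,.64,.01)))
f=q[q[:,0]<.43]; print("front",np.percentile(f[:,0],[5,50,95]),np.polyfit(f[:,1],f[:,0],1))
f=q[q[:,0]>.58]; print("rear",np.percentile(f[:,0],[5,50,95]),np.polyfit(f[:,1],f[:,0],1))
for x,y in((.4,-.3),(.4,.2),(.7,.2),(.6,.45),(.45,.3)):
    i=np.argmin(np.hypot(X[:,0]-x,X[:,1]-y)); print(X[i])
cv2.imwrite("pics/b_box.png",cv2.resize(p[100:280,280:470][:,:,::-1],None,fx=4,fy=3.3,interpolation=cv2.INTER_CUBIC))
go([.518-.0065,.367+.0046,.12],np.deg2rad(-35.5))
E
```

```text
540 [[ 0.403 -0.156  0.119]
 [ 0.408 -0.155  0.12 ]
 [ 0.535 -0.011  0.125]
 [ 0.614  0.133  0.129]
 [ 0.615  0.133  0.13 ]]
side wall 138 [0.12687376 0.13006485 0.13332748] [-0.00857078  0.13401646]
side wall 139 [-0.15583783 -0.15157259 -0.14756234] [-0.02245152 -0.14065671]
(array([  0,   0,   7,   1,   0,   0,   0,   0,   0,   0,   0,   0,   0,
         0,   0,   0,   0,   0,   0,   0,   0,   0,  23, 107,   0]), array([0.38, 0.39, 0.4 , 0.41, 0.42, 0.43, 0.44, 0.45, 0.46, 0.47, 0.48,
       0.49, 0.5 , 0.51, 0.52, 0.53, 0.54, 0.55, 0.56, 0.57, 0.58, 0.59,
       0.6 , 0.61, 0.62, 0.63]))
front [0.40408352 0.40675583 0.40999873] [0.19512632 0.3849452 ]
rear [0.60929516 0.61226184 0.61428641] [0.01505014 0.611927  ]
[ 0.40127758 -0.30090793  0.06846462]
[0.40089166 0.2002033  0.00049456]
[ 0.70018768  0.19989945 -0.00089376]
[ 0.59905798  0.44851418 -0.0027063 ]
[0.44864896 0.29868473 0.00085994]
tool shift [-0.3421  0.0067  0.0841] yaw 0.2488 pos [0.1902 0.4893 0.2041] yaw 2.771 q6 -0.146 t 1.95
```

View pics/b_box.png

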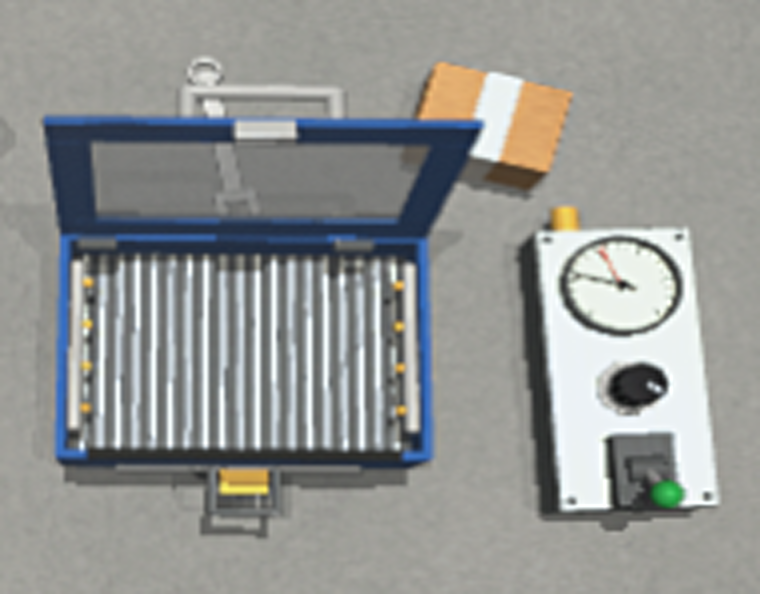

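apply_moves([
  {"tx":-0.06,"ty":0.001,"tz":0,"yaw":0.1,"grip":1},
  {"tx":-0.12,"ty":0.002,"tz":0.01,"yaw":0.2,"grip":0.5},
  {"tx":-0.18,"ty":0.003,"tz":0.02,"yaw":0.249,"grip":0.3},
  {"tx":-0.24,"ty":0.005,"tz":0.04,"yaw":0.249,"grip":0.3},
  {"tx":-0.3,"ty":0.006,"tz":0.06,"yaw":0.249,"grip":0.3},
  {"tx":-0.342,"ty":0.007,"tz":0.084,"yaw":0.249,"grip":0.3},
  {"tx":-0.342,"ty":0.007,"tz":0.084,"yaw":0.249,"grip":0.3},
], force=30)

```text
time: 2.82
tool_pos: [0.5131, 0.3694, 0.1172]
tool_rot: [-3.138, -0.001, 2.518]
contact_force: [-0.6, 0.3, 0.1]
opening: 0.0597
```

```bash
cat > jaws.py <<'E'
from h import *
def jaws(cam="top",ymin=.2,ymax=.44,xr=(.35,.68)):
    cal=robot.get_calibration(cam); p,d=robot.read_camera(cam)
    px,X=cloud(cal,d); col=p[px[:,0],px[:,1]].astype(int)
    reg=(X[:,0]>xr[0])&(X[:,0]<xr[1])&(X[:,1]>ymin)&(X[:,1]<ymax)
    g=reg&(col.min(1)>80)&(X[:,2]>0.008)&(X[:,2]<.05)&(col.max(1)-col.min(1)<50)
    m=np.zeros(d.shape,np.uint8); m[px[g,0],px[g,1]]=1
    n,lab,st,c=cv2.connectedComponentsWithStats(m)
    for i in range(1,n):
        if st[i,4]<25: continue
        q=lab[px[:,0],px[:,1]]==i; Y=X[q]
        (cx,cy),(w,h),a=cv2.minAreaRect(Y[:,:2].astype(np.float32)*1000)
        if w>h: la=a
        else: la=a-90
        print(cam,"px",np.round(c[i],0),"n",st[i,4],"c %.4f %.4f size %.0f %.0f long %.1f"%(cx/1e3,cy/1e3,max(w,h),min(w,h),(la+90)%180-90),"ztop",np.round(np.percentile(Y[:,2],95),3))
    return p,d,cal
E
python3 - <<'E'
from jaws import *
jaws("top"); p,d,c=jaws("wrist"); jaws("side")
cv2.imwrite("pics/c_wrist.png",p[:,:,::-1])
go([.518-.0065,.367+.0046,.008],np.deg2rad(-35.5))
E
```

```text
top px [254. 209.] n 149 c 0.5104 0.2729 size 58 29 long -29.9 ztop 0.037
wrist px [284. 122.] n 2410 c 0.4439 0.3805 size 58 28 long -9.3 ztop 0.034
wrist px [323. 205.] n 1939 c 0.5195 0.3657 size 58 28 long -32.0 ztop 0.034
wrist px [230. 232.] n 552 c 0.4928 0.2852 size 28 14 long 60.0 ztop 0.034
side px [325. 298.] n 242 c 0.5132 0.2746 size 60 30 long -30.0 ztop 0.034
side px [310. 329.] n 122 c 0.5322 0.3608 size 33 28 long -33.2 ztop 0.019
side px [355. 341.] n 340 c 0.4445 0.3820 size 57 29 long -8.5 ztop 0.035
tool shift [-0.001  -0.0004  0.1125] yaw 0.0001 pos [0.5109 0.3725 0.1205] yaw 2.522 q6 -0.443 t 2.975
```

View pics/c_wrist.png

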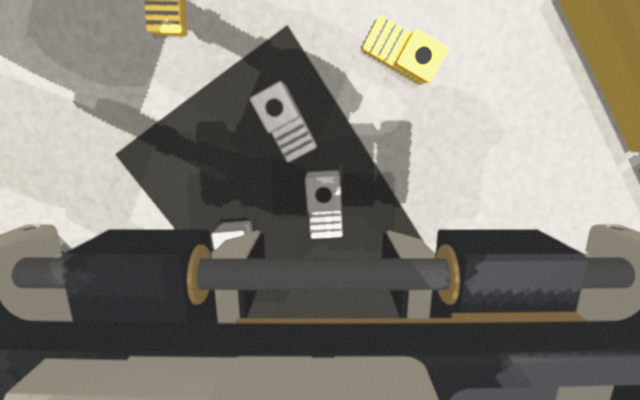

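apply_moves([
  {"tx":-0.003,"ty":-0.001,"tz":0.04,"yaw":-0.061,"grip":0.3},
  {"tx":-0.003,"ty":-0.001,"tz":0.08,"yaw":-0.061,"grip":0.3},
  {"tx":-0.003,"ty":-0.001,"tz":0.1,"yaw":-0.061,"grip":0.3},
  {"tx":-0.003,"ty":-0.001,"tz":0.111,"yaw":-0.061,"grip":0.3},
  {"tx":-0.003,"ty":-0.001,"tz":0.111,"yaw":-0.061,"grip":-1},
  {"tx":-0.003,"ty":-0.001,"tz":0.111,"yaw":-0.061,"grip":-1},
  {"tx":-0.003,"ty":-0.001,"tz":0.111,"yaw":-0.061,"grip":-1},
  {"tx":-0.003,"ty":-0.001,"tz":0.111,"yaw":-0.061,"grip":-1},
], force=30)

```text
time: 3.98
tool_pos: [0.5138, 0.3697, 0.01]
tool_rot: [3.14, 0.001, 2.583]
contact_force: [0.4, 0.0, 2.1]
opening: 0.0265
```

apply_moves([
  {"tx":0,"ty":0,"tz":-0.05,"yaw":0,"grip":-1},
  {"tx":0,"ty":0,"tz":-0.1,"yaw":0,"grip":-1},
  {"tx":0,"ty":0,"tz":-0.15,"yaw":0,"grip":-1},
  {"tx":0,"ty":0,"tz":-0.18,"yaw":0,"grip":-1},
  {"tx":0,"ty":0,"tz":-0.18,"yaw":0,"grip":-1},
])

```text
time: 4.6
tool_pos: [0.5145, 0.3699, 0.1917]
tool_rot: [3.137, 0.003, 2.583]
contact_force: [0.3, -0.0, -2.1]
opening: 0.0258
```

```bash
python3 - <<'E'
from h import *
s=robot.observe(); print(s["opening"],s["contact_force"])
p,d=robot.read_camera("wrist");cv2.imwrite("pics/d_wrist.png",p[:,:,::-1])
go([.500,.054,.19],np.deg2rad(-1))
E
```

```text
0.02577384823425643 [ 0.27476247 -0.02321849 -2.14788173]
tool shift [-0.1558 -0.2745 -0.001 ] yaw -0.5414 pos [0.5134 0.3694 0.1892] yaw 2.583 q6 -0.509 t 4.65
```

View pics/d_wrist.png

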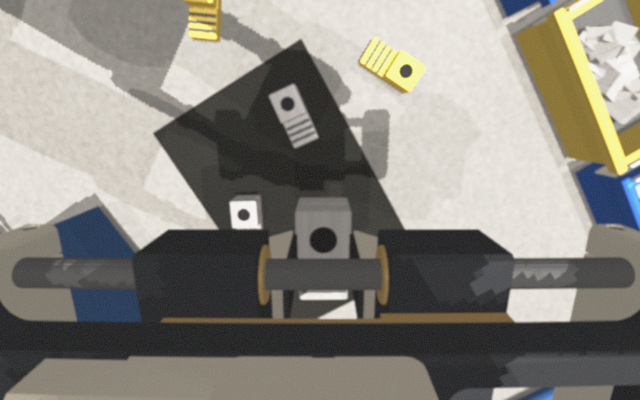

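apply_moves([
  {"tx":-0.025,"ty":-0.045,"tz":0,"yaw":-0.1,"grip":-1},
  {"tx":-0.05,"ty":-0.09,"tz":0,"yaw":-0.2,"grip":-1},
  {"tx":-0.075,"ty":-0.135,"tz":0,"yaw":-0.3,"grip":-1},
  {"tx":-0.1,"ty":-0.18,"tz":0,"yaw":-0.4,"grip":-1},
  {"tx":-0.128,"ty":-0.225,"tz":0,"yaw":-0.5,"grip":-1},
  {"tx":-0.156,"ty":-0.2745,"tz":0,"yaw":-0.541,"grip":-1},
  {"tx":-0.156,"ty":-0.2745,"tz":0,"yaw":-0.541,"grip":-1},
  {"tx":-0.156,"ty":-0.2745,"tz":0,"yaw":-0.541,"grip":-1},
])

```text
time: 5.65
tool_pos: [0.4993, 0.0542, 0.1876]
tool_rot: [3.141, -0.003, 3.122]
contact_force: [-0.1, -0.1, -1.1]
opening: 0.026
```

```bash
python3 - <<'E'
from h import *
s=robot.observe(); print(s["opening"],s["contact_force"])
go([.500,.054,.075],np.deg2rad(-1))
E
```

```text
0.025990805786542198 [-0.13365327 -0.11520013 -1.05126639]
tool shift [-0.001  -0.0003  0.1126] yaw -0.0016 pos [0.4993 0.0542 0.1876] yaw 3.122 q6 -1.597 t 5.65
```

apply_moves([
  {"tx":-0.001,"tz":0.05,"ty":0,"yaw":0,"grip":-1},
  {"tx":-0.001,"tz":0.09,"ty":0,"yaw":0,"grip":-1},
  {"tx":-0.001,"tz":0.114,"ty":0,"yaw":0,"grip":-1},
  {"tx":-0.001,"tz":0.114,"ty":0,"yaw":0,"grip":-1},
  {"tx":-0.001,"tz":0.114,"ty":0,"yaw":0,"grip":-0.05},
  {"tx":-0.001,"tz":0.114,"ty":0,"yaw":0,"grip":-0.05},
  {"tx":-0.001,"tz":0.114,"ty":0,"yaw":0,"grip":-0.05},
  {"tx":-0.001,"tz":0.06,"ty":0,"yaw":0,"grip":-0.05},
])

```text
time: 6.65
tool_pos: [0.4988, 0.0539, 0.1272]
tool_rot: [3.141, -0.007, 3.123]
contact_force: [1.4, 0.3, -1.1]
opening: 0.0439
```

apply_moves([
  {"tx":0,"tz":-0.05,"ty":0,"yaw":0,"grip":0.3},
  {"tx":0,"tz":-0.08,"ty":0,"yaw":0,"grip":0.3},
])

```text
time: 6.9
tool_pos: [0.502, 0.0538, 0.2124]
tool_rot: [3.142, 0.005, 3.124]
contact_force: [0.9, 0.5, -0.3]
opening: 0.0577
```

```bash
python3 - <<'E'
from jaws import *
s=robot.observe(); print(s["opening"],s["contact_force"])
p,d,c=jaws("top")
cv2.imwrite("pics/e_top.png",cv2.resize(p[100:280,170:470][:,:,::-1],None,fx=2.6,fy=2.6))
go([.520,.29,.19],np.deg2rad(-30))
E
```

```text
0.05767298974296662 [ 0.9470127   0.51508909 -0.3147455 ]
top px [254. 209.] n 156 c 0.5117 0.2731 size 60 32 long -28.2 ztop 0.037
top px [221. 229.] n 157 c 0.4420 0.3808 size 58 30 long -9.1 ztop 0.038
tool shift [-0.012   0.2365  0.0257] yaw 0.5057 pos [0.5035 0.0538 0.2156] yaw 3.124 q6 -1.598 t 6.95
```

View pics/e_top.png

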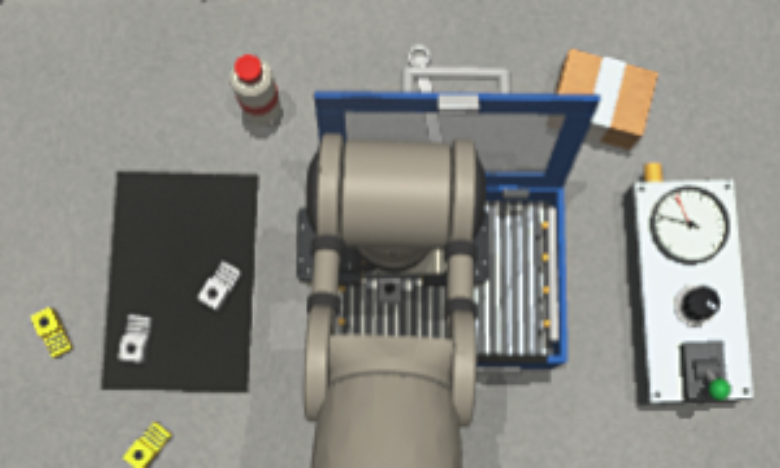

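```bash
python3 - <<'E'
from h import *
go([.5056,.278,.12],np.deg2rad(-30))
E
```

```text
tool shift [0.0029 0.2242 0.0956] yaw 0.5057 pos [0.5035 0.0538 0.2156] yaw 3.124 q6 -1.598 t 6.95
```

apply_moves([
  {"tx":0,"ty":0.055,"tz":0.01,"yaw":0.1,"grip":0.3},
  {"tx":0,"ty":0.11,"tz":0.01,"yaw":0.2,"grip":0.3},
  {"tx":0.001,"ty":0.165,"tz":0.02,"yaw":0.33,"grip":0.3},
  {"tx":0.002,"ty":0.21,"tz":0.06,"yaw":0.45,"grip":0.3},
  {"tx":0.003,"ty":0.224,"tz":0.095,"yaw":0.506,"grip":0.3},
  {"tx":0.003,"ty":0.224,"tz":0.095,"yaw":0.506,"grip":0.3},
  {"tx":0.003,"ty":0.224,"tz":0.095,"yaw":0.506,"grip":0.3},
])

```text
time: 7.82
tool_pos: [0.503, 0.2775, 0.1156]
tool_rot: [3.14, 0.001, 2.618]
contact_force: [0.7, 0.6, 0.6]
opening: 0.0594
```

```bash
python3 - <<'E'
from jaws import *
p,d,c=jaws("wrist")
cv2.imwrite("pics/f_wrist.png",p[:,:,::-1])
go([.5056,.278,.0095],np.deg2rad(-30))
E
```

```text
wrist px [398.  66.] n 3096 c 0.4436 0.3804 size 58 29 long -8.3 ztop 0.034
wrist px [324. 206.] n 1990 c 0.5115 0.2733 size 58 28 long -30.7 ztop 0.034
tool shift [-0.0015  0.0014  0.1066] yaw -0.0003 pos [0.5033 0.2774 0.1161] yaw 2.618 q6 -0.676 t 7.875
```

View pics/f_wrist.png

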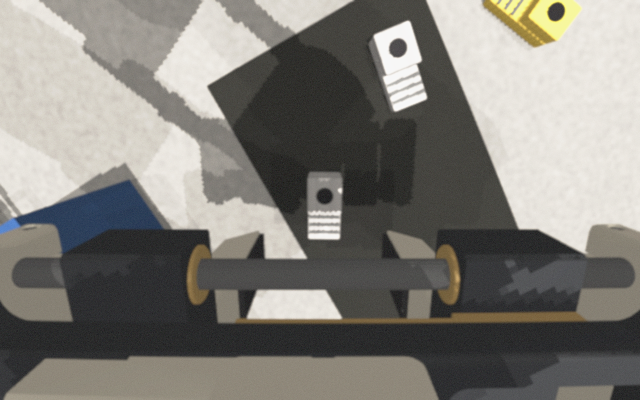

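apply_moves([
  {"tx":-0.001,"ty":0.0005,"tz":0.04,"yaw":0.01,"grip":0.3},
  {"tx":-0.001,"ty":0.0005,"tz":0.08,"yaw":0.01,"grip":0.3},
  {"tx":-0.001,"ty":0.0005,"tz":0.1,"yaw":0.01,"grip":0.3},
  {"tx":-0.001,"ty":0.0005,"tz":0.1065,"yaw":0.01,"grip":0.3},
  {"tx":-0.001,"ty":0.0005,"tz":0.1065,"yaw":0.01,"grip":-1},
  {"tx":-0.001,"ty":0.0005,"tz":0.1065,"yaw":0.01,"grip":-1},
  {"tx":-0.001,"ty":0.0005,"tz":0.1065,"yaw":0.01,"grip":-1},
  {"tx":-0.001,"ty":0.0005,"tz":0.1065,"yaw":0.01,"grip":-1},
], force=30)

```text
time: 8.88
tool_pos: [0.5036, 0.2781, 0.0083]
tool_rot: [3.14, 0.001, 2.608]
contact_force: [-0.4, 0.5, 3.3]
opening: 0.027
```

apply_moves([
  {"tx":0,"ty":0,"tz":-0.05,"yaw":0,"grip":-1},
  {"tx":0,"ty":0,"tz":-0.1,"yaw":0,"grip":-1},
  {"tx":0,"ty":0,"tz":-0.15,"yaw":0,"grip":-1},
  {"tx":0,"ty":0,"tz":-0.18,"yaw":0,"grip":-1},
  {"tx":0,"ty":0,"tz":-0.18,"yaw":0,"grip":-1},
])

```text
time: 9.5
tool_pos: [0.5043, 0.2784, 0.1901]
tool_rot: [3.137, 0.003, 2.608]
contact_force: [-0.3, 0.8, -2.3]
opening: 0.0268
```

```bash
python3 - <<'E'
from h import *
s=robot.observe(); print(s["opening"],s["contact_force"])
go([.500,-.076,.19],np.deg2rad(-1))
E
```

```text
0.02675301440887805 [-0.25091234  0.77819732 -2.34977655]
tool shift [-0.1765 -0.3073 -0.0007] yaw -0.5162 pos [0.5043 0.2784 0.1901] yaw 2.608 q6 -0.666 t 9.5
```

apply_moves([
  {"tx":-0.028,"ty":-0.048,"tz":0,"yaw":-0.09,"grip":-1},
  {"tx":-0.056,"ty":-0.096,"tz":0,"yaw":-0.18,"grip":-1},
  {"tx":-0.084,"ty":-0.144,"tz":0,"yaw":-0.27,"grip":-1},
  {"tx":-0.112,"ty":-0.192,"tz":0,"yaw":-0.36,"grip":-1},
  {"tx":-0.14,"ty":-0.24,"tz":0,"yaw":-0.45,"grip":-1},
  {"tx":-0.165,"ty":-0.285,"tz":0,"yaw":-0.516,"grip":-1},
  {"tx":-0.1765,"ty":-0.307,"tz":0,"yaw":-0.516,"grip":-1},
  {"tx":-0.1765,"ty":-0.307,"tz":0,"yaw":-0.516,"grip":-1},
])

```text
time: 10.5
tool_pos: [0.4979, -0.0776, 0.1858]
tool_rot: [3.141, -0.003, 3.121]
contact_force: [-0.3, -0.3, -1.0]
opening: 0.0268
```

```bash
python3 - <<'E'
from h import *
s=robot.observe(); print(s["opening"],s["contact_force"])
go([.500,-.076,.073],np.deg2rad(-1))
E
```

```text
0.026802847879797833 [-0.27908632 -0.29320354 -0.97970565]
tool shift [-0.0024  0.0015  0.1128] yaw -0.0035 pos [ 0.4979 -0.0776  0.1858] yaw 3.121 q6 -1.857 t 10.5
```

apply_moves([
  {"tx":-0.001,"tz":0.05,"ty":0.001,"yaw":0,"grip":-1},
  {"tx":-0.001,"tz":0.09,"ty":0.001,"yaw":0,"grip":-1},
  {"tx":-0.001,"tz":0.114,"ty":0.001,"yaw":0,"grip":-1},
  {"tx":-0.001,"tz":0.114,"ty":0.001,"yaw":0,"grip":-1},
  {"tx":-0.001,"tz":0.114,"ty":0.001,"yaw":0,"grip":-0.05},
  {"tx":-0.001,"tz":0.114,"ty":0.001,"yaw":0,"grip":-0.05},
  {"tx":-0.001,"tz":0.114,"ty":0.001,"yaw":0,"grip":-0.05},
  {"tx":-0.001,"tz":0.06,"ty":0.001,"yaw":0,"grip":-0.05},
])

```text
time: 11.5
tool_pos: [0.4976, -0.0746, 0.1256]
tool_rot: [3.139, -0.007, 3.124]
contact_force: [0.3, -0.8, 0.4]
opening: 0.0434
```

apply_moves([
  {"tx":0,"tz":-0.05,"ty":0,"yaw":0,"grip":0.3},
  {"tx":0,"tz":-0.08,"ty":0,"yaw":0,"grip":0.3},
  {"tx":0,"tz":-0.08,"ty":0,"yaw":0,"grip":0.3},
])

```text
time: 11.88
tool_pos: [0.5014, -0.0757, 0.2105]
tool_rot: [-3.14, 0.006, 3.124]
contact_force: [-0.1, 0.8, -0.7]
opening: 0.0593
```

```bash
python3 - <<'E'
from jaws import *
s=robot.observe(); print(s["opening"],s["contact_force"])
p,d,c=jaws("top")
go([.4357,.3817,.12],np.deg2rad(-9))
E
```

```text
0.059319327010726876 [-0.14195965  0.78232608 -0.71267827]
top px [221. 230.] n 156 c 0.4419 0.3806 size 58 29 long -6.5 ztop 0.037
tool shift [0.073  0.4559 0.0881] yaw 0.1391 pos [ 0.5003 -0.0754  0.2085] yaw 3.124 q6 -1.854 t 11.925
```

apply_moves([
  {"tx":0.009,"ty":0.058,"tz":0,"yaw":0.03,"grip":0.3},
  {"tx":0.018,"ty":0.116,"tz":0,"yaw":0.06,"grip":0.3},
  {"tx":0.027,"ty":0.174,"tz":0,"yaw":0.1,"grip":0.3},
  {"tx":0.036,"ty":0.232,"tz":0,"yaw":0.139,"grip":0.3},
  {"tx":0.045,"ty":0.29,"tz":0,"yaw":0.139,"grip":0.3},
  {"tx":0.054,"ty":0.348,"tz":0.02,"yaw":0.139,"grip":0.3},
  {"tx":0.064,"ty":0.406,"tz":0.05,"yaw":0.139,"grip":0.3},
  {"tx":0.073,"ty":0.456,"tz":0.085,"yaw":0.139,"grip":0.3},
])

```text
time: 12.92
tool_pos: [0.4345, 0.3814, 0.1222]
tool_rot: [-3.141, -0.001, 2.985]
contact_force: [1.6, 0.5, -0.1]
opening: 0.0597
```

apply_moves([
  {"tz":0.0,"tx":0,"ty":0,"yaw":0,"grip":0.3},
])

```text
time: 13.05
tool_pos: [0.4318, 0.3811, 0.1191]
tool_rot: [-3.136, -0.007, 2.989]
contact_force: [0.4, -0.1, -0.1]
opening: 0.0599
```

```bash
python3 - <<'E'
from jaws import *
p,d,c=jaws("wrist")
cv2.imwrite("pics/g_wrist.png",p[:,:,::-1])
go([.4357,.3817,.0095],np.deg2rad(-9))
E
```

```text
wrist px [325. 208.] n 1927 c 0.4434 0.3801 size 58 28 long -8.3 ztop 0.034
tool shift [-0.0025  0.0025  0.1116] yaw 0.0032 pos [0.4334 0.3799 0.1211] yaw 2.988 q6 -0.830 t 13.1
```

View pics/g_wrist.png

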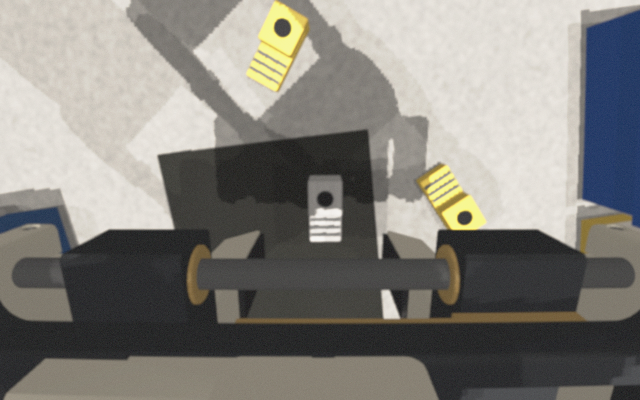

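apply_moves([
  {"tx":-0.002,"ty":0.001,"tz":0.04,"yaw":0,"grip":0.3},
  {"tx":-0.002,"ty":0.001,"tz":0.08,"yaw":0,"grip":0.3},
  {"tx":-0.002,"ty":0.001,"tz":0.1,"yaw":0,"grip":0.3},
  {"tx":-0.002,"ty":0.001,"tz":0.111,"yaw":0,"grip":0.3},
  {"tx":-0.002,"ty":0.001,"tz":0.111,"yaw":0,"grip":-1},
  {"tx":-0.002,"ty":0.001,"tz":0.111,"yaw":0,"grip":-1},
  {"tx":-0.002,"ty":0.001,"tz":0.111,"yaw":0,"grip":-1},
  {"tx":-0.002,"ty":0.001,"tz":0.111,"yaw":0,"grip":-1},
], force=30)

```text
time: 14.1
tool_pos: [0.4379, 0.3807, 0.0138]
tool_rot: [3.141, 0.001, 2.985]
contact_force: [-0.4, 0.2, -0.1]
opening: 0.0242
```

apply_moves([
  {"tx":0,"ty":0,"tz":-0.05,"yaw":0,"grip":-1},
  {"tx":0,"ty":0,"tz":-0.1,"yaw":0,"grip":-1},
  {"tx":0,"ty":0,"tz":-0.15,"yaw":0,"grip":-1},
  {"tx":0,"ty":0,"tz":-0.18,"yaw":0,"grip":-1},
  {"tx":0,"ty":0,"tz":-0.18,"yaw":0,"grip":-1},
])

```text
time: 14.72
tool_pos: [0.4387, 0.3813, 0.1962]
tool_rot: [3.137, 0.005, 2.985]
contact_force: [0.4, 0.0, -0.8]
opening: 0.0007
```

```bash
python3 - <<'E'
from h import *
s=robot.observe(); print(s["opening"],s["contact_force"])
go([.500,-.011,.19],np.deg2rad(-1))
E
```

```text
0.0006829662280355357 [ 0.3783492  0.0235351 -0.8170036]
tool shift [-0.1217 -0.378   0.0052] yaw -0.1392 pos [0.4387 0.3813 0.1962] yaw 2.985 q6 -0.831 t 14.725
```

apply_moves([
  {"tx":0,"ty":0,"tz":0,"yaw":0,"grip":0.3},
  {"tx":0,"ty":0,"tz":0,"yaw":0,"grip":0.3},
  {"tx":0,"ty":0,"tz":0,"yaw":0,"grip":0.3},
])

```text
time: 15.1
tool_pos: [0.4372, 0.3802, 0.1921]
tool_rot: [-3.14, -0.001, 2.985]
contact_force: [-0.2, -0.1, 0.5]
opening: 0.0259
```

```bash
python3 - <<'E'
from jaws import *
p,d,c=jaws("wrist",ymax=.46); jaws("side",ymax=.46)
cv2.imwrite("pics/i_wrist.png",p[:,:,::-1])
go([.4357,.3817,.0095],np.deg2rad(-9))
E
```

```text
wrist px [324. 186.] n 1277 c 0.4433 0.3803 size 58 28 long -8.3 ztop 0.034
side px [352. 341.] n 276 c 0.4446 0.3812 size 58 29 long -9.0 ztop 0.034
tool shift [0.0018 0.0012 0.183 ] yaw 0.0003 pos [0.4374 0.3803 0.1925] yaw 2.985 q6 -0.831 t 15.2
```

View pics/i_wrist.png

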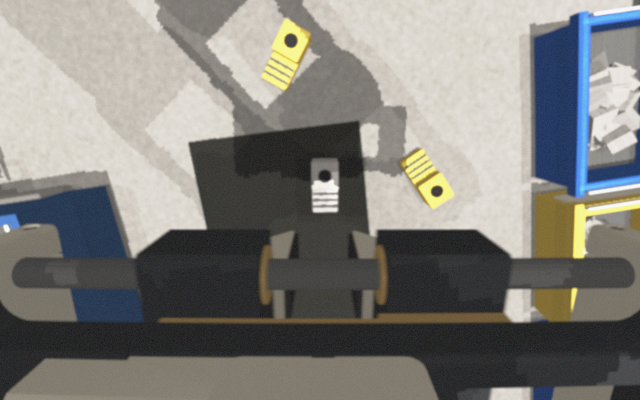

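apply_moves([
  {"tx":0.002,"ty":0.001,"tz":0.05,"yaw":0,"grip":0.3},
  {"tx":0.002,"ty":0.001,"tz":0.1,"yaw":0,"grip":0.3},
  {"tx":0.002,"ty":0.001,"tz":0.14,"yaw":0,"grip":0.3},
  {"tx":0.002,"ty":0.001,"tz":0.17,"yaw":0,"grip":0.3},
  {"tx":0.002,"ty":0.001,"tz":0.185,"yaw":0,"grip":0.3},
  {"tx":0.002,"ty":0.001,"tz":0.185,"yaw":0,"grip":0.3},
])

```text
time: 15.95
tool_pos: [0.4355, 0.3815, 0.0076]
tool_rot: [-3.141, -0.001, 2.985]
contact_force: [0.4, 0.5, 0.3]
opening: 0.0596
```

apply_moves([
  {"tx":0,"ty":0,"tz":0,"yaw":0,"grip":-1},
  {"tx":0,"ty":0,"tz":0,"yaw":0,"grip":-1},
  {"tx":0,"ty":0,"tz":0,"yaw":0,"grip":-1},
  {"tx":0,"ty":0,"tz":0,"yaw":0,"grip":-1},
  {"tx":0,"ty":0,"tz":-0.03,"yaw":0,"grip":-1},
], force=35)

```text
time: 16.58
tool_pos: [0.4341, 0.3806, 0.0364]
tool_rot: [-3.138, -0.004, 2.985]
contact_force: [-1.0, 0.3, -1.9]
opening: 0.0266
```

apply_moves([
  {"tx":0,"ty":0,"tz":-0.05,"yaw":0,"grip":-1},
  {"tx":0,"ty":0,"tz":-0.1,"yaw":0,"grip":-1},
  {"tx":0,"ty":0,"tz":-0.15,"yaw":0,"grip":-1},
  {"tx":0,"ty":0,"tz":-0.15,"yaw":0,"grip":-1},
  {"tx":0,"ty":0,"tz":-0.15,"yaw":0,"grip":-1},
])

```text
time: 17.2
tool_pos: [0.4351, 0.3813, 0.1872]
tool_rot: [-3.14, -0.001, 2.985]
contact_force: [-0.2, -0.8, -2.4]
opening: 0.0262
```

```bash
python3 - <<'E'
from h import *
s=robot.observe(); print(s["opening"],s["contact_force"])
p,d=robot.read_camera("wrist");cv2.imwrite("pics/j_wrist.png",p[:,:,::-1])
go([.500,-.011,.19],np.deg2rad(-1))
E
```

```text
0.02620473063129741 [-0.24490735 -0.82206475 -2.3651441 ]
tool shift [-0.1255 -0.3771 -0.003 ] yaw -0.1394 pos [0.4349 0.3811 0.1865] yaw 2.985 q6 -0.827 t 17.25
```

View pics/j_wrist.png

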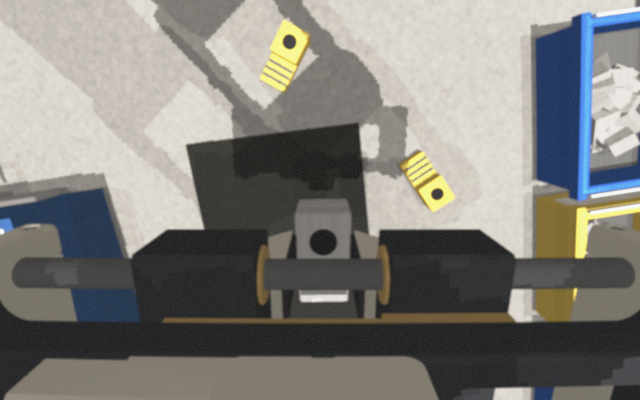

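Jaw held at (323,225); mat otherwise empty.

apply_moves([
  {"tx":-0.016,"ty":-0.05,"tz":0,"yaw":-0.03,"grip":-1},
  {"tx":-0.034,"ty":-0.1,"tz":-0.003,"yaw":-0.06,"grip":-1},
  {"tx":-0.05,"ty":-0.15,"tz":-0.003,"yaw":-0.1,"grip":-1},
  {"tx":-0.067,"ty":-0.2,"tz":-0.003,"yaw":-0.139,"grip":-1},
  {"tx":-0.083,"ty":-0.25,"tz":-0.003,"yaw":-0.139,"grip":-1},
  {"tx":-0.1,"ty":-0.3,"tz":-0.003,"yaw":-0.139,"grip":-1},
  {"tx":-0.116,"ty":-0.35,"tz":-0.003,"yaw":-0.139,"grip":-1},
  {"tx":-0.1255,"ty":-0.377,"tz":-0.003,"yaw":-0.139,"grip":-1},
])

```text
time: 18.25
tool_pos: [0.5, -0.0126, 0.1893]
tool_rot: [3.141, -0.004, 3.122]
contact_force: [0.6, -0.2, -2.2]
opening: 0.027
```

apply_moves([
  {"tx":0,"ty":0,"tz":0,"yaw":0,"grip":-1},
  {"tx":0,"ty":0,"tz":0,"yaw":0,"grip":-1},
])

```text
time: 18.5
tool_pos: [0.5001, -0.0096, 0.19]
tool_rot: [3.141, -0.003, 3.124]
contact_force: [-0.6, 0.1, -2.4]
opening: 0.0268
```

```bash
python3 - <<'E'
from h import *
s=robot.observe(); print(s["opening"],s["contact_force"])
p,d=robot.read_camera("wrist");cv2.imwrite("pics/k_wrist.png",p[:,:,::-1])
go([.500,-.011,.073],np.deg2rad(-1))
E
```

```text
0.026753037126366907 [-0.55271185  0.09158988 -2.3609978 ]
tool shift [-0.     -0.0018  0.1173] yaw 0.0004 pos [ 0.5002 -0.0093  0.1903] yaw 3.125 q6 -1.726 t 18.55
```

View pics/k_wrist.png

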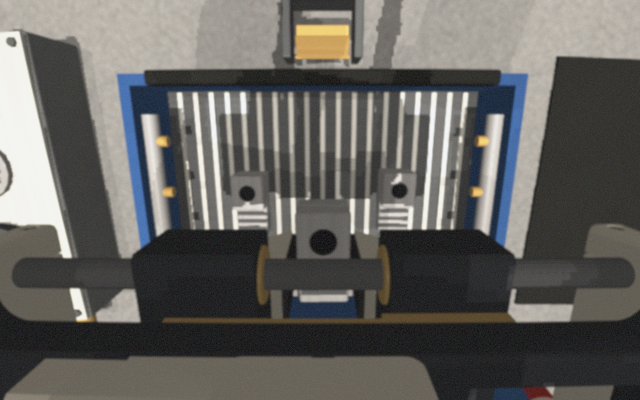

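Both earlier jaws lie flat at (248,200) and (398,200) with a free middle gap.

apply_moves([
  {"tx":0,"tz":0.05,"ty":-0.001,"yaw":0,"grip":-1},
  {"tx":0,"tz":0.09,"ty":-0.001,"yaw":0,"grip":-1},
  {"tx":0,"tz":0.1175,"ty":-0.001,"yaw":0,"grip":-1},
  {"tx":0,"tz":0.1175,"ty":-0.001,"yaw":0,"grip":-1},
  {"tx":0,"tz":0.1175,"ty":-0.001,"yaw":0,"grip":-0.1},
  {"tx":0,"tz":0.1175,"ty":-0.001,"yaw":0,"grip":-0.1},
  {"tx":0,"tz":0.1175,"ty":-0.001,"yaw":0,"grip":-0.1},
  {"tx":0,"tz":0.06,"ty":-0.001,"yaw":0,"grip":-0.1},
])

```text
time: 19.55
tool_pos: [0.4984, -0.0109, 0.1291]
tool_rot: [3.14, -0.008, 3.124]
contact_force: [0.8, -1.0, 0.9]
opening: 0.0413
```

apply_moves([
  {"tx":0,"tz":-0.05,"ty":0,"yaw":0,"grip":-0.1},
  {"tx":0,"tz":-0.1,"ty":0,"yaw":0,"grip":-1},
  {"tx":0,"tz":-0.1,"ty":0,"yaw":0,"grip":-1},
])

```text
time: 19.92
tool_pos: [0.503, -0.0116, 0.2357]
tool_rot: [-3.14, 0.01, 3.124]
contact_force: [0.5, 0.3, -0.7]
opening: 0.0255
```

```bash
python3 - <<'E'
from h import *
s=robot.observe(); print(s["opening"],s["contact_force"],s["tool_pos"])
p,d=robot.read_camera("wrist");cv2.imwrite("pics/l_wrist.png",p[:,:,::-1])
p,d=robot.read_camera("side");cv2.imwrite("pics/l_side.png",cv2.resize(p[80:280,200:440][:,:,::-1],None,fx=3,fy=3)); np.save("/tmp/s.npy",d)
E
```

```text
0.02553646433412701 [ 0.45357814  0.29085934 -0.74905347] [ 0.50303061 -0.01163539  0.23572623]
```

View pics/l_wrist.png

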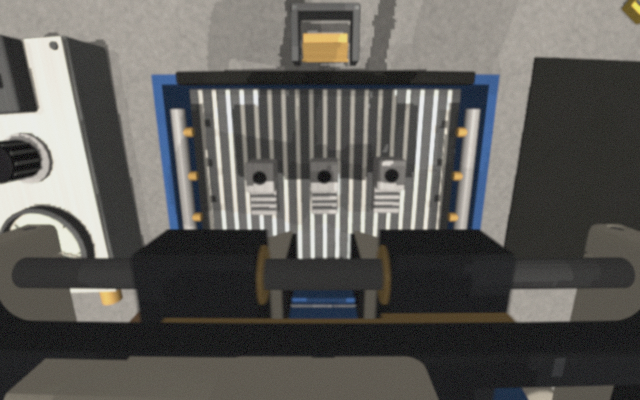

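View pics/l_side.png

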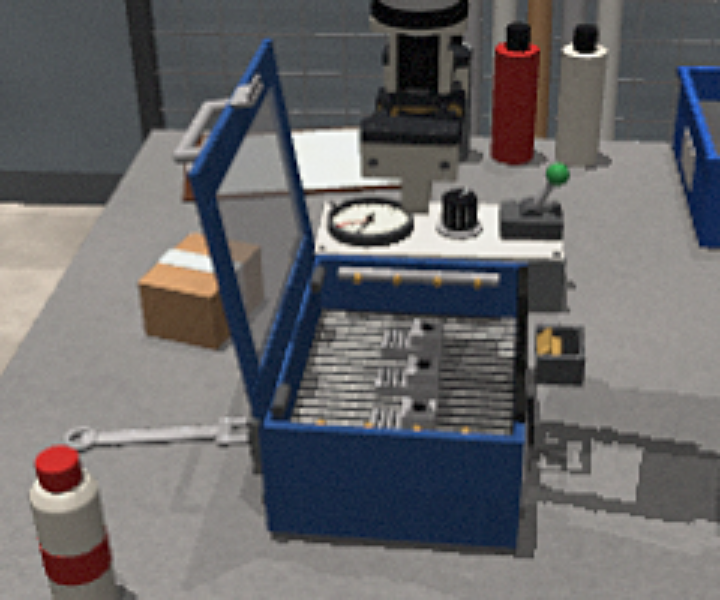

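```bash
python3 - <<'E'
from h import *
go([.53,.089,.385],np.pi)
go([.69,.089,.385],np.pi)
E
```

```text
tool shift [-0.0276  0.1007 -0.1536] yaw -0.0179 pos [ 0.5007 -0.0112  0.2314] yaw 3.124 q6 -1.729 t 20.025
tool shift [-0.1876  0.1036 -0.1534] yaw -0.0179 pos [ 0.5007 -0.0112  0.2314] yaw 3.124 q6 -1.729 t 20.025
```

apply_moves([
  {"tx":0,"ty":0.02,"tz":-0.05,"yaw":0,"grip":-1},
  {"tx":0,"ty":0.05,"tz":-0.1,"yaw":0,"grip":-1},
  {"tx":0,"ty":0.08,"tz":-0.153,"yaw":0,"grip":-1},
  {"tx":-0.04,"ty":0.101,"tz":-0.158,"yaw":0,"grip":-1},
  {"tx":-0.09,"ty":0.101,"tz":-0.158,"yaw":0,"grip":-1},
  {"tx":-0.14,"ty":0.101,"tz":-0.158,"yaw":0,"grip":-1},
  {"tx":-0.19,"ty":0.101,"tz":-0.158,"yaw":0,"grip":-1},
  {"tx":-0.19,"ty":0.101,"tz":-0.158,"yaw":0,"grip":-1},
])

```text
time: 21.02
tool_pos: [0.6963, 0.0858, 0.3795]
tool_rot: [-3.141, -0.011, 3.123]
contact_force: [0.1, 0.1, -1.6]
opening: 0.0005
```

```bash
python3 - <<'E'
from h import *
s=robot.observe(); print(s["opening"],s["contact_force"],s["tool_rot"])
go([.69,.089,.315])
p,d=robot.read_camera("side");cv2.imwrite("pics/m_side.png",cv2.resize(p[50:250,200:440][:,:,::-1],None,fx=3,fy=3))
cal=robot.get_calibration("side")
E
```

```text
0.0004937139772549485 [ 0.12870122  0.11650159 -1.6374235 ] [-3.14124398 -0.01121737  3.12285675]
tool shift [0.0057 0.0032 0.0646] pos [0.6963 0.0858 0.3795] yaw 3.123 q6 -1.539 t 21.025
```

View pics/m_side.png

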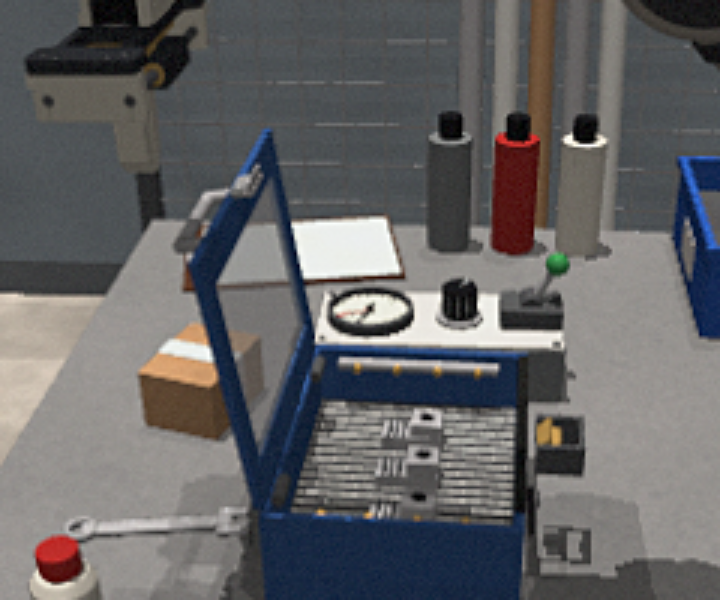

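apply_moves([
  {"tx":0.0,"tz":0.03,"ty":0.003,"yaw":0,"grip":-1},
  {"tx":0.0,"tz":0.065,"ty":0.003,"yaw":0,"grip":-1},
  {"tx":0.02,"tz":0.065,"ty":0.003,"yaw":0,"grip":-1},
  {"tx":0.035,"tz":0.065,"ty":0.003,"yaw":0,"grip":-1},
  {"tx":0.05,"tz":0.065,"ty":0.003,"yaw":0,"grip":-1},
  {"tx":0.065,"tz":0.065,"ty":0.003,"yaw":0,"grip":-1},
  {"tx":0.08,"tz":0.065,"ty":0.003,"yaw":0,"grip":-1},
  {"tx":0.095,"tz":0.065,"ty":0.003,"yaw":0,"grip":-1},
])

```text
time: 22.08
tool_pos: [0.5951, 0.0912, 0.3251]
tool_rot: [3.141, 0.001, 3.124]
contact_force: [0.7, 0.4, 0.1]
opening: 0.0002
```

```bash
python3 - <<'E'
from h import *
s=robot.observe(); print(s["opening"],s["contact_force"],s["tool_pos"])
p,d=robot.read_camera("side");cv2.imwrite("pics/n_side.png",cv2.resize(p[50:250,200:440][:,:,::-1],None,fx=3,fy=3))
E
```

```text
0.00023073823163069853 [0.73223112 0.3805165  0.10628806] [0.59510254 0.09117782 0.32505331]
```

View pics/n_side.png

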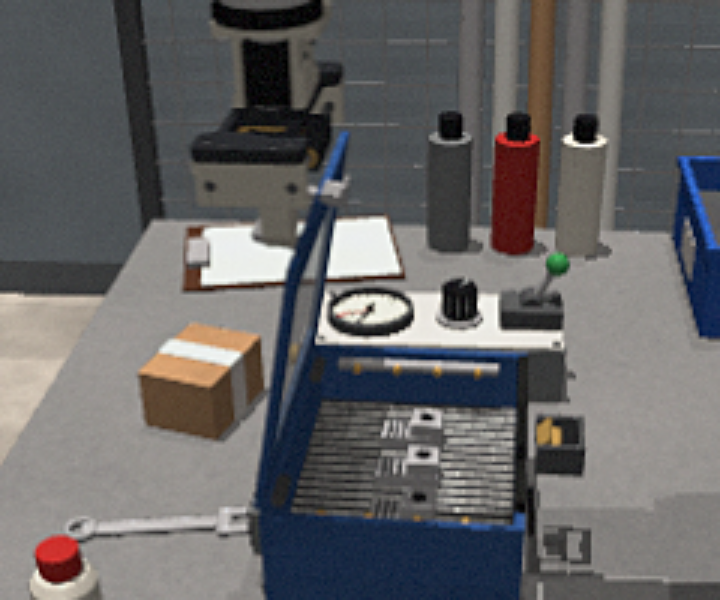

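apply_moves([
  {"tx":0.015,"tz":0,"ty":0,"yaw":0,"grip":-1},
  {"tx":0.03,"tz":0.0,"ty":0,"yaw":0,"grip":-1},
  {"tx":0.045,"tz":0,"ty":0,"yaw":0,"grip":-1},
  {"tx":0.045,"tz":-0.03,"ty":0,"yaw":0,"grip":-1},
  {"tx":0.045,"tz":-0.06,"ty":0,"yaw":0,"grip":-1},
  {"tx":0.045,"tz":-0.08,"ty":0,"yaw":0,"grip":-1},
  {"tx":0.045,"tz":-0.08,"ty":0,"yaw":0,"grip":-1},
  {"tx":0.045,"tz":-0.08,"ty":0,"yaw":0,"grip":-1},
])

```text
time: 23.12
tool_pos: [0.5517, 0.0919, 0.4034]
tool_rot: [3.142, -0.001, 3.124]
contact_force: [0.1, 0.1, -0.1]
opening: 0.0003
```

```bash
python3 - <<'E'
from h import *
s=robot.observe(); print(s["opening"],s["contact_force"],s["tool_pos"])
p,d=robot.read_camera("side");cv2.imwrite("pics/o_side.png",cv2.resize(p[50:250,200:440][:,:,::-1],None,fx=3,fy=3))
cal=robot.get_calibration("top");p,d=robot.read_camera("top");cv2.imwrite("pics/o_top.png",p[:,:,::-1])
for l in("knob_grip","gauge_centre","needle_tip","mark_tip","air_tip","handle"):
    for q in robot.tip_of(l,"top")[:2]: print(l,q["pixel"],q["confidence"])
g=p[160:270,400:470]; cv2.imwrite("pics/o_pan.png",cv2.resize(g[:,:,::-1],None,fx=5.4,fy=5.4,interpolation=cv2.INTER_CUBIC))
E
```

```text
0.00029161126721138973 [ 0.0914393   0.0621322  -0.13932154] [0.55174041 0.09187313 0.40340012]
knob_grip [215.8, 436.3] 0.71
gauge_centre [188.3, 434.3] 0.58
gauge_centre [209.7, 340.5] 0.41
air_tip [248.9, 446.2] 0.66
handle [141.9, 400.4] 0.41
```

View pics/o_side.png

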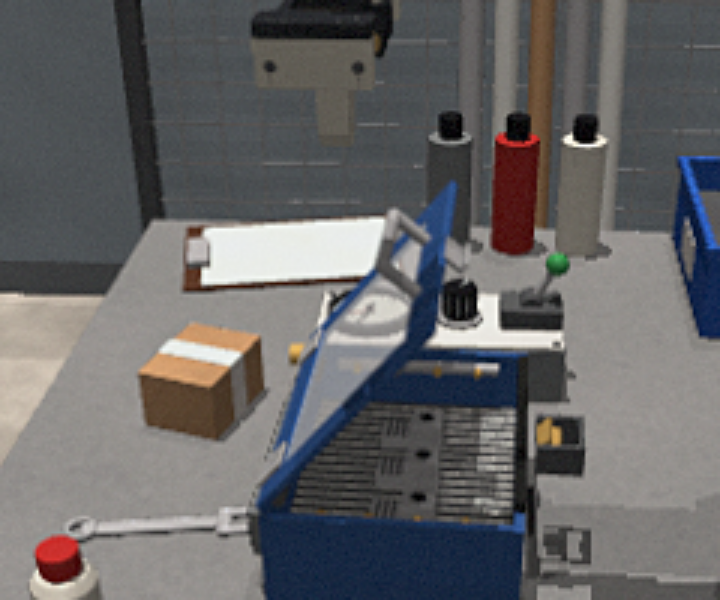

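View pics/o_pan.png

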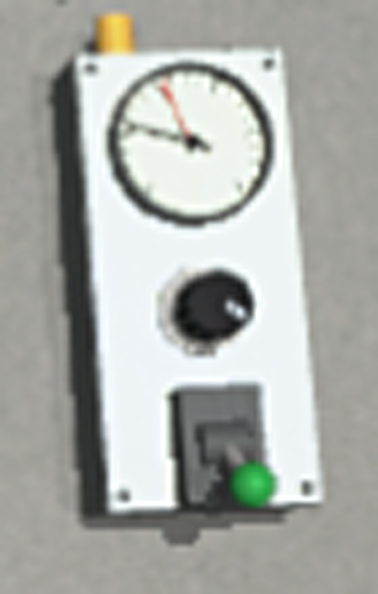

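```bash
python3 - <<'E'
from h import *
cal=robot.get_calibration("top");p,d=robot.read_camera("top")
for l,z in(("knob_grip",.1),("gauge_centre",.086),("air_tip",.14)):
    for c in("top","side"):
        if c=="side": robot.read_camera("side")
        for q in robot.tip_of(l,c)[:1]: print(l,c,q["pixel"],q["confidence"],ray_z(robot.get_calibration(c),[q["pixel"]],z))
px,X=cloud(cal,d); col=p[px[:,0],px[:,1]].astype(int)
b=(abs(X[:,0]-.48)<.05)&(abs(X[:,1]+.32)<.05)&(X[:,2]>.105)
print("knob top pts",b.sum(),X[b].mean(0),X[b].min(0),X[b].max(0))
b=(abs(X[:,0]-.38)<.06)&(abs(X[:,1]+.32)<.05)&(col[:,1]>col[:,0]+40)
print("green",b.sum(),X[b].mean(0),X[b].min(0),X[b].max(0))
go([.478,-.32,.19],.85)
E
```

```text
knob_grip top [214.5, 437.6] 0.55 [[ 0.47629004 -0.32044842  0.1       ]]
knob_grip side [148.5, 354.2] 0.46 [[ 0.46946913 -0.31909986  0.1       ]]
gauge_centre top [210.8, 343.4] 0.25 [[ 0.49250207 -0.02209613  0.086     ]]
gauge_centre side [152.8, 319.0] 0.7 [[ 0.58807101 -0.3064395   0.086     ]]
air_tip top [252.3, 445.3] 0.42 [[ 0.35499674 -0.32549056  0.14      ]]
air_tip side [229.2, 250.5] 0.6 [[0.69459718 0.18838137 0.14      ]]
knob top pts 131 [ 0.47182079 -0.32449742  0.11227059] [ 0.45166305 -0.34448686  0.10516896] [ 0.49284161 -0.30464609  0.1197647 ]
green 55 [ 0.36383403 -0.32661297  0.1494296 ] [ 0.35243998 -0.33813303  0.13691274] [ 0.37654809 -0.31709936  0.15754268]
tool shift [ 0.0674 -0.4131  0.2141] yaw -0.8678 pos [0.5527 0.0918 0.4042] yaw 3.124 q6 -1.525 t 24.025
```

apply_moves([
  {"tx":0.01,"ty":-0.055,"tz":0.0,"yaw":0.18,"grip":-0.5},
  {"tx":0.02,"ty":-0.11,"tz":0.0,"yaw":0.36,"grip":0.3},
  {"tx":0.03,"ty":-0.165,"tz":0.0,"yaw":0.54,"grip":0.3},
  {"tx":0.04,"ty":-0.22,"tz":0.01,"yaw":0.72,"grip":0.3},
  {"tx":0.05,"ty":-0.275,"tz":0.03,"yaw":0.9,"grip":0.3},
  {"tx":0.06,"ty":-0.33,"tz":0.06,"yaw":1.08,"grip":0.3},
  {"tx":0.0736,"ty":-0.385,"tz":0.09,"yaw":1.26,"grip":0.3},
  {"tx":0.0736,"ty":-0.4176,"tz":0.13,"yaw":1.44,"grip":0.3},
])

```text
time: 25.02
tool_pos: [0.4709, -0.3271, 0.274]
tool_rot: [3.14, 0.002, 1.676]
contact_force: [1.0, -0.6, 0.1]
opening: 0.0599
```

apply_moves([
  {"tx":0,"ty":0,"tz":0.02,"yaw":0.18,"grip":0.4},
  {"tx":0,"ty":0,"tz":0.04,"yaw":0.36,"grip":0.4},
  {"tx":0,"ty":0,"tz":0.06,"yaw":0.54,"grip":0.4},
  {"tx":0,"ty":0,"tz":0.08,"yaw":0.72,"grip":0.4},
  {"tx":0,"ty":0,"tz":0.09,"yaw":0.83,"grip":0.4},
  {"tx":0,"ty":0,"tz":0.09,"yaw":0.83,"grip":0.4},
  {"tx":0,"ty":0,"tz":0.09,"yaw":0.83,"grip":0.4},
])

```text
time: 25.9
tool_pos: [0.4719, -0.3246, 0.1847]
tool_rot: [3.141, -0.0, 0.856]
contact_force: [0.6, 0.2, 1.1]
opening: 0.0643
```

```bash
python3 - <<'E'
from h import *
s=robot.observe(); print(s["opening"],s["contact_force"],s["tool_rot"])
go([.472,-.3245,.092],.85)
p,d=robot.read_camera("wrist");cv2.imwrite("pics/p_wrist.png",p[:,:,::-1])
cal=robot.get_calibration("wrist"); px,X=cloud(cal,d)
b=(abs(X[:,0]-.472)<.03)&(abs(X[:,1]+.3245)<.035)&(abs(X[:,2]-.112)<.004)
print(b.sum(),X[b].mean(0) if b.sum() else 0, X[b].min(0),X[b].max(0))
E
```

```text
0.06427362697672671 [0.62831857 0.1978735  1.14675523] [ 3.14065788e+00 -5.15945324e-05  8.55976476e-01]
tool shift [ 0.0001 -0.0001  0.0927] yaw 0.0060 pos [ 0.4719 -0.3246  0.1847] yaw 0.856 q6 -0.022 t 25.9
1883 [ 0.47388431 -0.32487358  0.1108374 ] [ 0.45403179 -0.34476323  0.10801264] [ 0.49287206 -0.30509085  0.11304671]
```

View pics/p_wrist.png

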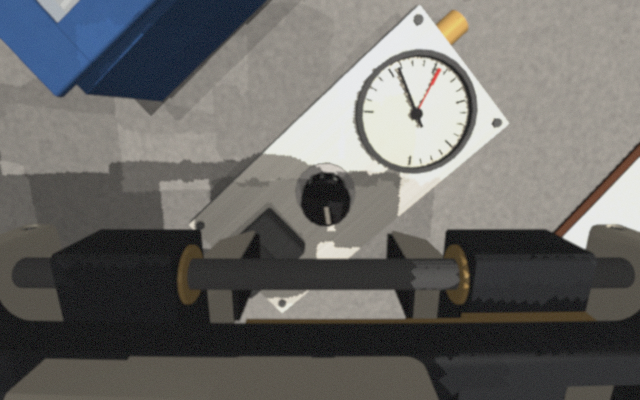

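```bash
cat > gauge.py <<'E'
from h import *
def gauge(cam="wrist",C=None,save=None,z=.086):
    """world-rectified top view of gauge; angles of red/black by polar profile"""
    cal=robot.get_calibration(cam); p,d=robot.read_camera(cam)
    if C is None: C=np.array([.577,-.322])
    n=300; s=.06*2/n   # image: up=+x, left=+y
    v,u=np.mgrid[0:n,0:n]
    W=np.c_[(C[0]+(n/2-v)*s).ravel(),(C[1]+(n/2-u)*s).ravel(),np.full(n*n,z)]
    q=proj(cal,W).astype(np.float32)
    im=cv2.remap(p,q[:,1].reshape(n,n),q[:,0].reshape(n,n),cv2.INTER_CUBIC)
    if save: cv2.imwrite(save,cv2.resize(im[:,:,::-1],None,fx=2,fy=2))
    return im
E
python3 - <<'E'
from gauge import *
gauge(save="pics/q_g.png")
E
```

```text
(no output)
```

View pics/q_g.png

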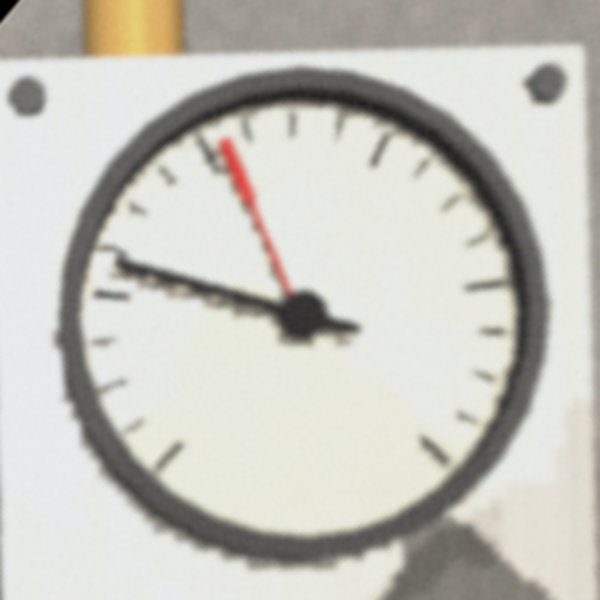

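apply_moves([
  {"tx":0.0005,"ty":0.001,"tz":0.04,"yaw":0,"grip":0.4},
  {"tx":0.0005,"ty":0.001,"tz":0.075,"yaw":0,"grip":0.4},
  {"tx":0.0005,"ty":0.001,"tz":0.091,"yaw":0,"grip":0.4},
  {"tx":0.0005,"ty":0.001,"tz":0.091,"yaw":0,"grip":0.4},
  {"tx":0.0005,"ty":0.001,"tz":0.091,"yaw":0,"grip":-1},
  {"tx":0.0005,"ty":0.001,"tz":0.091,"yaw":0,"grip":-1},
  {"tx":0.0005,"ty":0.001,"tz":0.091,"yaw":0,"grip":-1},
  {"tx":0.0005,"ty":0.001,"tz":0.091,"yaw":0,"grip":-1},
], force=20)

```text
time: 27.0
tool_pos: [0.4729, -0.3247, 0.0935]
tool_rot: [3.141, -0.0, 0.854]
contact_force: [-0.5, 0.0, -0.3]
opening: 0.0289
```

apply_moves([
  {"tx":0,"ty":0,"tz":0,"yaw":0.15,"grip":-1},
  {"tx":0,"ty":0,"tz":0,"yaw":0.3,"grip":-1},
  {"tx":0,"ty":0,"tz":0,"yaw":0.45,"grip":-1},
  {"tx":0,"ty":0,"tz":0,"yaw":0.6,"grip":-1},
  {"tx":0,"ty":0,"tz":0,"yaw":0.75,"grip":-1},
  {"tx":0,"ty":0,"tz":0,"yaw":0.9,"grip":-1},
])

```text
time: 27.75
tool_pos: [0.4728, -0.3246, 0.0932]
tool_rot: [-3.142, -0.0, -0.051]
contact_force: [0.0, -0.5, -0.0]
opening: 0.0005
```

```bash
python3 - <<'E'
from gauge import *
s=robot.observe(); print(s["opening"],s["contact_force"],s["tool_rot"],s["tool_pos"])
gauge("wrist",save="pics/r_g.png"); gauge("top",save="pics/r_gt.png")
E
```

```text
0.000509673676770517 [ 0.0234642 -0.4897811 -0.0144437] [-3.14152738e+00 -1.03187449e-04 -5.11504669e-02] [ 0.47278307 -0.32464918  0.09319954]
```

View pics/r_g.png

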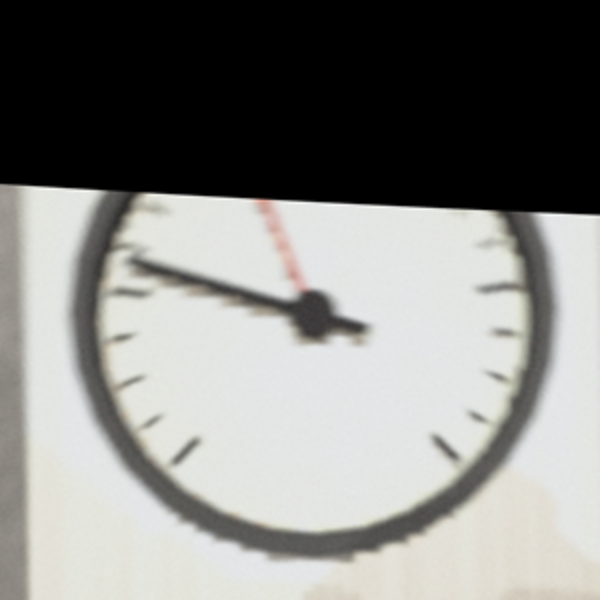

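View pics/r_gt.png

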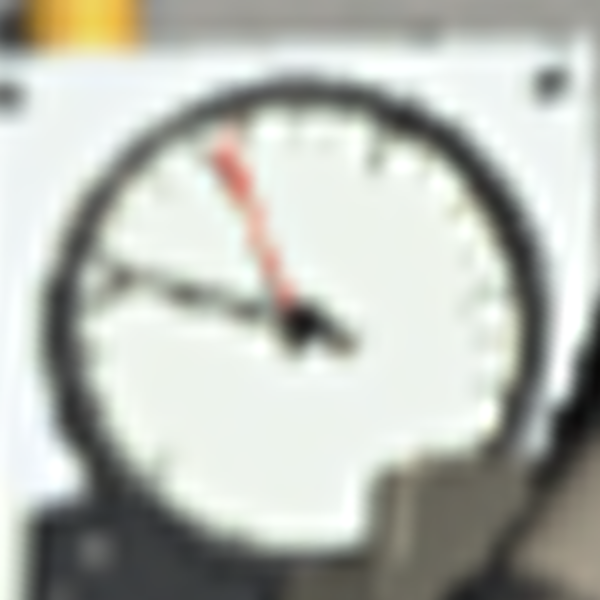

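```bash
python3 - <<'E'
from gauge import *
p,d=robot.read_camera("wrist");cv2.imwrite("pics/s_w.png",p[:,:,::-1])
p,d=robot.read_camera("side");cv2.imwrite("pics/s_s.png",cv2.resize(p[80:220,250:450][:,:,::-1],None,fx=4,fy=4))
E
```

```text
(no output)
```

View pics/s_w.png

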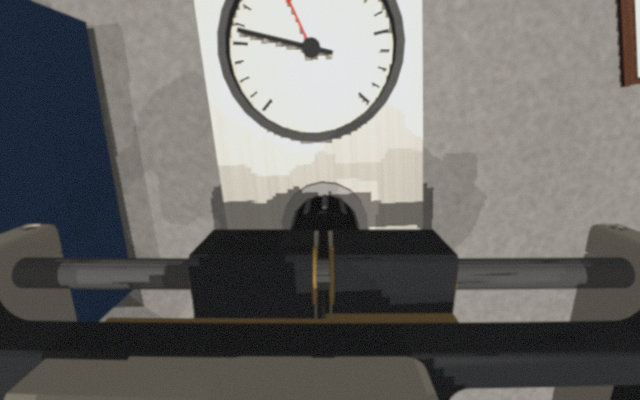

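View pics/s_s.png

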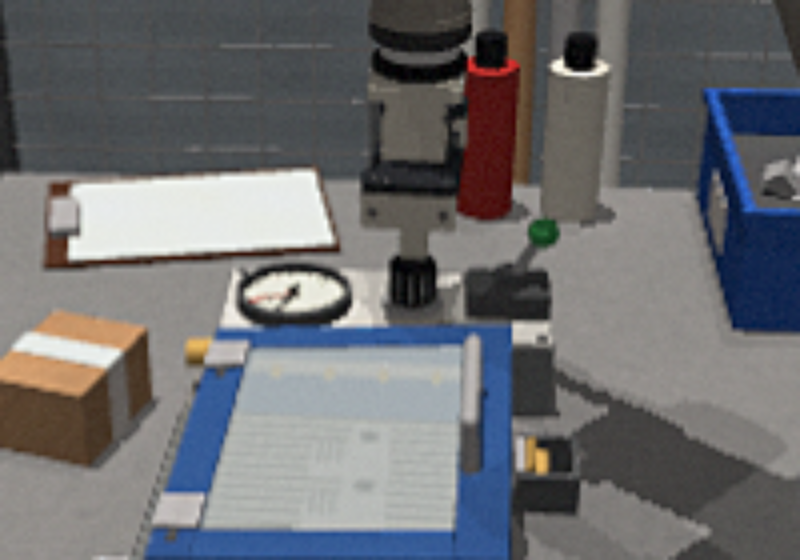

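apply_moves([
  {"tx":0,"ty":0,"tz":-0.04,"yaw":0,"grip":-1},
  {"tx":0,"ty":0,"tz":-0.06,"yaw":-0.15,"grip":-1},
  {"tx":0,"ty":0,"tz":-0.06,"yaw":-0.3,"grip":-1},
  {"tx":0,"ty":0,"tz":-0.06,"yaw":-0.45,"grip":-1},
  {"tx":0,"ty":0,"tz":-0.06,"yaw":-0.6,"grip":-1},
  {"tx":0,"ty":0,"tz":-0.06,"yaw":-0.75,"grip":-1},
  {"tx":0,"ty":0,"tz":-0.06,"yaw":-0.9,"grip":-1},
  {"tx":0,"ty":0,"tz":-0.06,"yaw":-0.9,"grip":-1},
])

```text
time: 28.95
tool_pos: [0.4727, -0.3246, 0.1531]
tool_rot: [-3.141, -0.0, 0.855]
contact_force: [-0.2, 0.2, 0.1]
opening: 0.0006
```

```bash
python3 - <<'E'
from gauge import *
s=robot.observe(); print(s["opening"],s["contact_force"],s["tool_rot"],s["tool_pos"])
p,d=robot.read_camera("side");cv2.imwrite("pics/t_s.png",cv2.resize(p[90:170,310:400][:,:,::-1],None,fx=7,fy=7))
cal=robot.get_calibration("side")
print("proj tcp",proj(cal,[s["tool_pos"],s["tool_pos"]+[0,0,.02]]))
px,X=cloud(cal,d)
for z0 in np.arange(.1,.24,.01):
    b=(abs(X[:,0]-.473)<.03)&(abs(X[:,1]+.325)<.03)&(abs(X[:,2]-z0)<.005)
    print(round(z0,3),b.sum(),end="; ")
E
```

```text
0.0005975881305064507 [-0.19365781  0.15164175  0.10200696] [-3.14149584e+00 -7.01619191e-05  8.54601466e-01] [ 0.47273037 -0.32460702  0.15311987]
proj tcp [[133.36841424 353.70177394]
 [127.80022459 353.85965712]]
0.1 28; 0.11 63; 0.12 0; 0.13 0; 0.14 0; 0.15 0; 0.16 0; 0.17 4; 0.18 16; 0.19 30; 0.2 34; 0.21 41; 0.22 38; 0.23 20;
```

View pics/t_s.png

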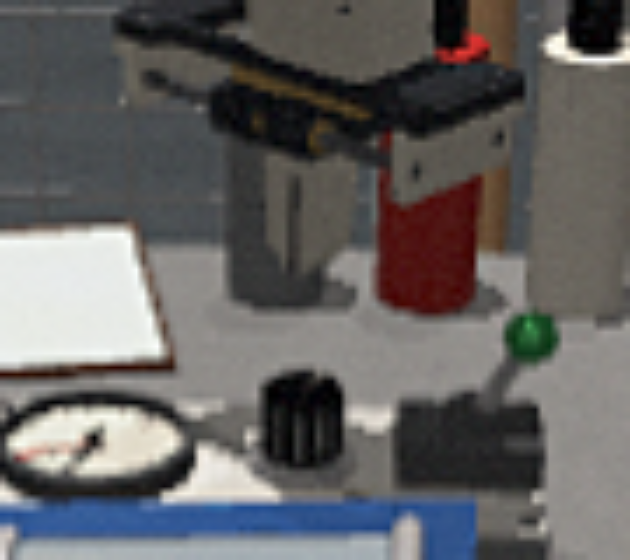

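apply_moves([
  {"tx":0,"ty":0,"tz":0,"yaw":0.15,"grip":0.4},
  {"tx":0,"ty":0,"tz":0,"yaw":0.3,"grip":0.4},
  {"tx":0,"ty":0,"tz":0,"yaw":0.42,"grip":0.4},
  {"tx":0,"ty":0,"tz":0,"yaw":0.42,"grip":0.4},
  {"tx":0,"ty":0,"tz":0.02,"yaw":0.42,"grip":0.4},
  {"tx":0,"ty":0,"tz":0.045,"yaw":0.42,"grip":0.4},
  {"tx":0,"ty":0,"tz":0.065,"yaw":0.42,"grip":0.4},
  {"tx":0,"ty":0,"tz":0.077,"yaw":0.42,"grip":0.4},
])

```text
time: 30.0
tool_pos: [0.4725, -0.3244, 0.0751]
tool_rot: [-3.14, 0.0, 0.435]
contact_force: [0.3, 0.0, -0.2]
opening: 0.0641
```

apply_moves([
  {"tx":0,"ty":0,"tz":0,"yaw":0,"grip":-1},
  {"tx":0,"ty":0,"tz":0,"yaw":0,"grip":-1},
  {"tx":0,"ty":0,"tz":0,"yaw":0,"grip":-1},
  {"tx":0,"ty":0,"tz":0,"yaw":0,"grip":-1},
], force=20)

```text
time: 30.5
tool_pos: [0.4735, -0.3256, 0.0771]
tool_rot: [3.139, -0.001, 0.434]
contact_force: [0.9, -1.5, 1.3]
opening: 0.0395
```

Knob held (39.5 mm). Turn.

apply_moves([
  {"tx":0,"ty":0,"tz":0,"yaw":0.15,"grip":-1},
  {"tx":0,"ty":0,"tz":0,"yaw":0.3,"grip":-1},
  {"tx":0,"ty":0,"tz":0,"yaw":0.45,"grip":-1},
  {"tx":0,"ty":0,"tz":0,"yaw":0.6,"grip":-1},
  {"tx":0,"ty":0,"tz":0,"yaw":0.75,"grip":-1},
  {"tx":0,"ty":0,"tz":0,"yaw":0.87,"grip":-1},
  {"tx":0,"ty":0,"tz":0,"yaw":0.87,"grip":-1},
])

```text
time: 31.38
tool_pos: [0.4735, -0.3255, 0.0771]
tool_rot: [3.141, -0.003, -0.435]
contact_force: [1.7, -3.3, 3.4]
opening: 0.0393
```

```bash
python3 - <<'E'
from gauge import *
s=robot.observe(); print(s["opening"],s["contact_force"],s["tool_rot"],s["tool_pos"])
gauge("top",save="pics/u_gt.png")
E
```

```text
0.03927985344400581 [ 1.73575316 -3.27005643  3.42495375] [ 3.14074841e+00 -2.74161217e-03 -4.35269131e-01] [ 0.47351785 -0.32552177  0.07706511]
```

View pics/u_gt.png

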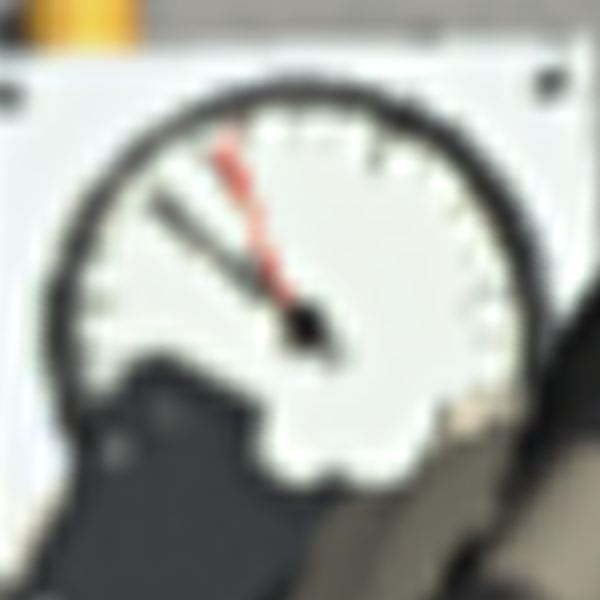

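apply_moves([
  {"tx":0,"ty":0,"tz":0,"yaw":0,"grip":0.3},
  {"tx":0,"ty":0,"tz":0,"yaw":0,"grip":0.3},
  {"tx":0,"ty":0,"tz":0,"yaw":-0.15,"grip":0.3},
  {"tx":0,"ty":0,"tz":0,"yaw":-0.3,"grip":0.3},
  {"tx":0,"ty":0,"tz":0,"yaw":-0.45,"grip":0.3},
  {"tx":0,"ty":0,"tz":0,"yaw":-0.6,"grip":0.3},
  {"tx":0,"ty":0,"tz":0,"yaw":-0.75,"grip":0.3},
  {"tx":0,"ty":0,"tz":0,"yaw":-0.87,"grip":0.3},
])

```text
time: 32.42
tool_pos: [0.4722, -0.3239, 0.0755]
tool_rot: [-3.139, 0.001, 0.439]
contact_force: [0.0, 0.0, -1.0]
opening: 0.0599
```

apply_moves([
  {"tx":0,"ty":0,"tz":0,"yaw":0,"grip":0.3},
  {"tx":0,"ty":0,"tz":0,"yaw":0,"grip":-1},
  {"tx":0,"ty":0,"tz":0,"yaw":0,"grip":-1},
  {"tx":0,"ty":0,"tz":0,"yaw":0,"grip":-1},
  {"tx":0,"ty":0,"tz":0,"yaw":0,"grip":-1},
])

```text
time: 33.05
tool_pos: [0.4732, -0.3256, 0.0762]
tool_rot: [3.14, -0.0, 0.433]
contact_force: [1.7, -4.5, -2.9]
opening: 0.0391
```

```bash
python3 - <<'E'
from gauge import *
s=robot.observe(); print(s["opening"],s["contact_force"],s["tool_rot"],s["tool_pos"])
gauge("wrist",save="pics/v_g.png")
E
```

```text
0.03910473289723348 [ 1.67811184 -4.5418706  -2.9225023 ] [ 3.13963751e+00 -4.66434805e-04  4.33134704e-01] [ 0.47321912 -0.32561562  0.07621455]
```

View pics/v_g.png

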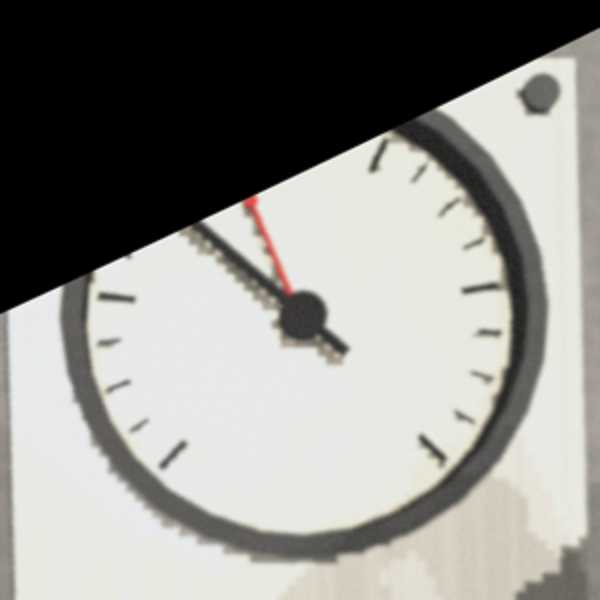

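apply_moves([
  {"tx":0,"ty":0,"tz":0,"yaw":0.15,"grip":-1},
  {"tx":0,"ty":0,"tz":0,"yaw":0.3,"grip":-1},
  {"tx":0,"ty":0,"tz":0,"yaw":0.45,"grip":-1},
  {"tx":0,"ty":0,"tz":0,"yaw":0.6,"grip":-1},
  {"tx":0,"ty":0,"tz":0,"yaw":0.75,"grip":-1},
  {"tx":0,"ty":0,"tz":0,"yaw":0.87,"grip":-1},
  {"tx":0,"ty":0,"tz":0,"yaw":0.87,"grip":-1},
])

```text
time: 33.98
tool_pos: [0.4732, -0.3253, 0.0762]
tool_rot: [3.141, -0.002, -0.436]
contact_force: [2.4, -4.6, -3.2]
opening: 0.0394
```

apply_moves([
  {"tx":0,"ty":0,"tz":0,"yaw":0,"grip":0.3},
  {"tx":0,"ty":0,"tz":0,"yaw":0,"grip":0.3},
  {"tx":0,"ty":0,"tz":-0.03,"yaw":0,"grip":0.3},
  {"tx":0,"ty":0,"tz":-0.08,"yaw":-0.1,"grip":0.3},
  {"tx":0,"ty":0,"tz":-0.12,"yaw":-0.25,"grip":0.3},
  {"tx":0,"ty":0,"tz":-0.12,"yaw":-0.4,"grip":0.3},
  {"tx":0,"ty":0,"tz":-0.12,"yaw":-0.4,"grip":0.3},
])

```text
time: 34.85
tool_pos: [0.4725, -0.3242, 0.1963]
tool_rot: [-3.141, 0.0, -0.037]
contact_force: [-0.4, -0.0, -0.9]
opening: 0.0598
```

```bash
python3 - <<'E'
from gauge import *
s=robot.observe(); print(s["opening"],s["contact_force"],s["tool_rot"],s["tool_pos"])
gauge("wrist",save="pics/w_g.png")
E
```

```text
0.05984801884084921 [-0.35190479 -0.01969699 -0.88766251] [-3.14116326e+00  1.34628112e-04 -3.65862435e-02] [ 0.47254564 -0.3241834   0.19633473]
```

View pics/w_g.png

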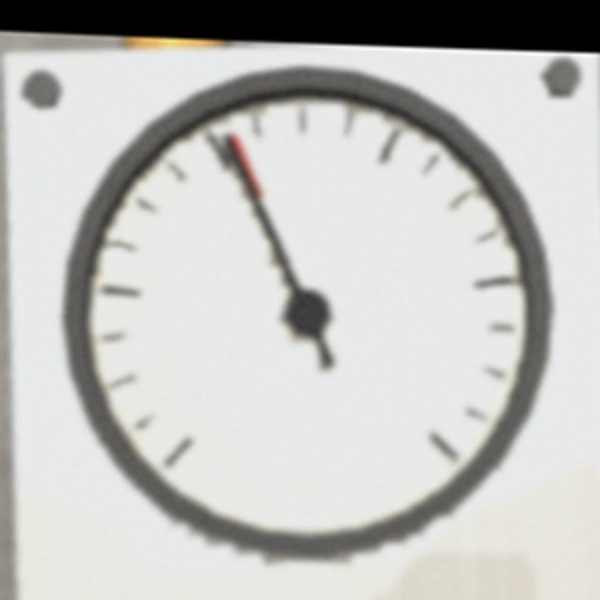

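```bash
cat >> gauge.py <<'E'
def angles(im):
    g=im.astype(float); n=im.shape[0]; 
    # pivot: dark blob near the centre
    gray=g.mean(2); sub=gray[n//2-25:n//2+25,n//2-25:n//2+25]
    m=cv2.erode((sub<90).astype(np.uint8),np.ones((7,7)))
    vv,uu=np.nonzero(m); pv=np.array([uu.mean(),vv.mean()])+n//2-25
    s=.12/n; th=np.deg2rad(np.arange(-140,140,.25)); out={}
    for nm,rs in(("black",np.arange(.012,.035,.001)),("red",np.arange(.030,.039,.001))):
        acc=np.zeros(len(th))
        for r in rs:
            x=(pv[0]+r/s*np.sin(th)).astype(np.float32); y=(pv[1]-r/s*np.cos(th)).astype(np.float32)
            c=cv2.remap(im,x[None],y[None],cv2.INTER_LINEAR)[0].astype(float)
            acc+= (np.clip(200-c.max(1),0,None) if nm=="black" else np.clip(c[:,0]-c[:,1:].max(1)-20,0,None))
        acc/=len(rs); k=np.argmax(acc); w=(np.abs(th-th[k])<np.deg2rad(8)); a=np.clip(acc-.3*acc[k],0,None)*w
        idx=np.nonzero(a>0)[0]
        out[nm]=(round(np.rad2deg((a*th).sum()/a.sum()),2),np.round(np.rad2deg(th[[idx[0],idx[-1]]]),1),round(acc[k],1))
    return pv,out
E
python3 - <<'E'
from gauge import *
im=gauge("wrist"); print(angles(im))
for f in("q_g",):
    i2=cv2.imread(f"pics/{f}.png")[:,:,::-1]; i2=cv2.resize(i2,(300,300),interpolation=cv2.INTER_AREA); print(f,angles(i2))
p,d=robot.read_camera("wrist"); c=robot.get_calibration("wrist"); q=proj(c,[[.577,-.322,.086]])[0].astype(int); print(q)
cv2.imwrite("pics/x_z.png",cv2.resize(p[max(q[0]-60,0):q[0]+30,q[1]-50:q[1]+50][:,:,::-1],None,fx=6,fy=6,interpolation=cv2.INTER_NEAREST))
E
```

```text
(array([153.13675214, 156.24786325]), {'black': (np.float64(-24.92), array([-28.2, -21.8]), np.float64(109.8)), 'red': (np.float64(-22.27), array([-23.8, -20.8]), np.float64(43.0))})
q_g (array([150.30337079, 157.59550562]), {'black': (np.float64(-74.55), array([-79.5, -70.5]), np.float64(126.0)), 'red': (np.float64(-23.91), array([-26.3, -21.5]), np.float64(116.0))})
[ 68 315]
```

View pics/x_z.png

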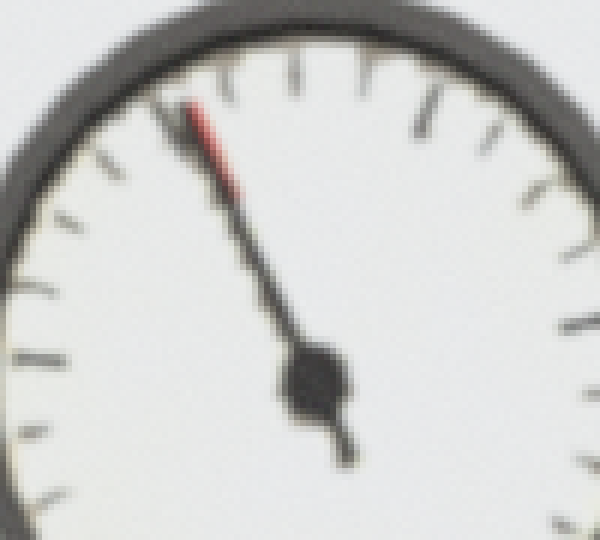

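apply_moves([
  {"tx":0.0005,"ty":0.001,"tz":0.04,"yaw":0,"grip":0.3},
  {"tx":0.0005,"ty":0.001,"tz":0.09,"yaw":0,"grip":0.3},
  {"tx":0.0005,"ty":0.001,"tz":0.12,"yaw":0,"grip":0.3},
  {"tx":0.0005,"ty":0.001,"tz":0.12,"yaw":0,"grip":-1},
  {"tx":0.0005,"ty":0.001,"tz":0.12,"yaw":0,"grip":-1},
  {"tx":0.0005,"ty":0.001,"tz":0.12,"yaw":0,"grip":-1},
  {"tx":0.0005,"ty":0.001,"tz":0.12,"yaw":0.02,"grip":-1},
  {"tx":0.0005,"ty":0.001,"tz":0.12,"yaw":0.045,"grip":-1},
])

```text
time: 36.0
tool_pos: [0.474, -0.3258, 0.0775]
tool_rot: [3.141, -0.002, -0.083]
contact_force: [0.8, 2.7, 7.8]
opening: 0.0394
```

apply_moves([
  {"tx":0,"ty":0,"tz":0,"yaw":0,"grip":-1},
  {"tx":0,"ty":0,"tz":0,"yaw":0,"grip":0.3},
  {"tx":0,"ty":0,"tz":0,"yaw":0,"grip":0.3},
  {"tx":0,"ty":0,"tz":-0.06,"yaw":0,"grip":0.3},
  {"tx":0,"ty":0,"tz":-0.12,"yaw":0,"grip":0.3},
  {"tx":0,"ty":0,"tz":-0.14,"yaw":0,"grip":0.3},
  {"tx":0,"ty":0,"tz":-0.14,"yaw":0,"grip":0.3},
])

```text
time: 36.88
tool_pos: [0.4737, -0.3264, 0.2176]
tool_rot: [3.139, -0.003, -0.082]
contact_force: [0.4, -0.0, -1.3]
opening: 0.0593
```

```bash
python3 - <<'E'
from gauge import *
s=robot.observe(); print(s["opening"],s["tool_rot"],s["tool_pos"])
im=gauge("wrist"); print(angles(im))
p,d=robot.read_camera("wrist"); c=robot.get_calibration("wrist"); q=proj(c,[[.577,-.322,.086]])[0].astype(int); print(q)
cv2.imwrite("pics/y_z.png",cv2.resize(p[max(q[0]-60,0):q[0]+30,q[1]-50:q[1]+50][:,:,::-1],None,fx=6,fy=6,interpolation=cv2.INTER_NEAREST))
E
```

```text
0.059285678665569275 [ 3.13921119e+00 -2.80043187e-03 -8.16421500e-02] [ 0.47370741 -0.3264029   0.21763552]gauge.py:28: RuntimeWarning: invalid value encountered in scalar divide
  out[nm]=(round(np.rad2deg((a*th).sum()/a.sum()),2),np.round(np.rad2deg(th[[idx[0],idx[-1]]]),1),round(acc[k],1))
Traceback (most recent call last):
  File "gauge.py", line 28, in angles
    out[nm]=(round(np.rad2deg((a*th).sum()/a.sum()),2),np.round(np.rad2deg(th[[idx[0],idx[-1]]]),1),round(acc[k],1))
                                                                               ~~~^^^
IndexError: index 0 is out of bounds for axis 0 with size 0
```

```bash
python3 - <<'E'
from gauge import *
p,d=robot.read_camera("wrist"); c=robot.get_calibration("wrist"); q=proj(c,[[.577,-.322,.086]])[0].astype(int); print(q)
cv2.imwrite("pics/y_z.png",cv2.resize(p[max(q[0]-60,0):q[0]+30,q[1]-50:q[1]+50][:,:,::-1],None,fx=6,fy=6,interpolation=cv2.INTER_NEAREST))
p,d=robot.read_camera("side");cv2.imwrite("pics/y_s.png",cv2.resize(p[80:280,200:440][:,:,::-1],None,fx=3,fy=3))
E
```

```text
[ 72 309]
```

View pics/y_z.png

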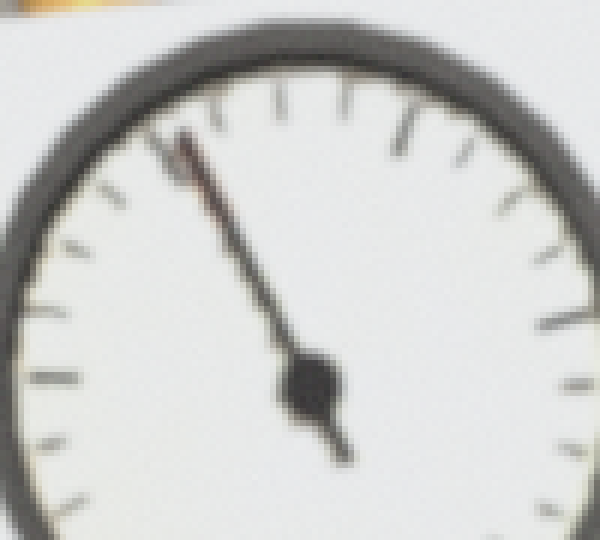

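View pics/y_s.png

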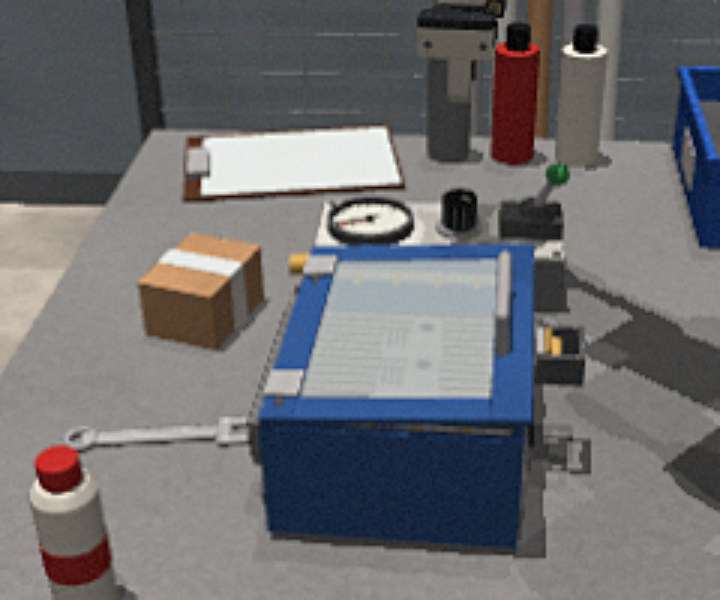

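```bash
cat > lid.py <<'E'
from h import *
def lid(cam="top"):
    cal=robot.get_calibration(cam);p,d=robot.read_camera(cam)
    px,X=cloud(cal,d); col=p[px[:,0],px[:,1]].astype(int)
    blue=col[:,2]>col[:,0]+40
    b=blue&(X[:,0]>.39)&(X[:,0]<.61)&(abs(X[:,1]+.011)<.145)&(X[:,2]>.125)&(X[:,2]<.17)
    A=np.c_[X[b,0],X[b,1],np.ones(b.sum())]; y=X[b,2]
    for _ in range(5):
        s=np.linalg.lstsq(A,y,rcond=None)[0]; r=abs(A@s-y); k=r<max(.003,2*np.median(r)); A,y=A[k],y[k]
    print(cam,"lid plane slope x %.4f y %.4f n %d resid %.4f  z(front .40)=%.4f z(hinge)=%.4f"%(s[0],s[1],len(y),np.std(A@s-y),s@[.40,-.011,1],s@[.61,-.011,1]))
    h=(~blue)&(X[:,0]>.39)&(X[:,0]<.46)&(abs(X[:,1]+.011)<.08)&(X[:,2]>.165)&(X[:,2]<.21)
    if h.sum()>3: print("handle n",h.sum(),"mean",X[h].mean(0),"min",X[h].min(0),"max",X[h].max(0))
    return p
E
python3 - <<'E'
from lid import *
lid("top");lid("side")
for c in("top","side"):
    for l in("handle","lid_edge"):
        for q in robot.tip_of(l,c)[:1]: print(c,l,q["pixel"],q["confidence"],ray_z(robot.get_calibration(c),[q["pixel"]],.184 if l=="handle" else .146))
go([.42,-.011,.26],np.pi/2)
E
```

```text
top lid plane slope x -0.0608 y 0.0005 n 1867 resid 0.0015  z(front .40)=0.1487 z(hinge)=0.1359
handle n 158 mean [ 0.42493337 -0.00928965  0.18736059] min [ 0.41811166 -0.06622089  0.16694472] max [0.4303828  0.04537062 0.19527197]
side lid plane slope x -0.0594 y 0.0036 n 1509 resid 0.0012  z(front .40)=0.1475 z(hinge)=0.1350
handle n 129 mean [0.42752577 0.01043058 0.18371479] min [ 0.42186778 -0.05997399  0.16541647] max [0.43328326 0.04905279 0.19056869]
top handle [229.4, 342.3] 0.58 [[ 0.42302866 -0.01108058  0.184     ]]
top lid_edge [239.6, 341.0] 0.69 [[ 0.39620773 -0.00915521  0.146     ]]
side handle [175.7, 365.7] 0.82 [[ 0.43125444 -0.00059038  0.184     ]]
tool shift [-0.0785 -0.3092 -0.0443] yaw 1.4896 pos [ 0.4731 -0.3255  0.2154] yaw -0.081 q6 0.916 t 37.325
```

apply_moves([
  {"tx":0,"ty":-0.03,"tz":-0.03,"yaw":-0.17,"grip":0.3},
  {"tx":-0.01,"ty":-0.08,"tz":-0.04,"yaw":-0.34,"grip":0.3},
  {"tx":-0.02,"ty":-0.13,"tz":-0.04,"yaw":-0.51,"grip":0.3},
  {"tx":-0.03,"ty":-0.18,"tz":-0.04,"yaw":-0.68,"grip":0.3},
  {"tx":-0.045,"ty":-0.23,"tz":-0.04,"yaw":-0.85,"grip":0.3},
  {"tx":-0.06,"ty":-0.28,"tz":-0.04,"yaw":-1.02,"grip":0.3},
  {"tx":-0.0745,"ty":-0.3105,"tz":-0.04,"yaw":-1.19,"grip":0.3},
  {"tx":-0.0745,"ty":-0.3105,"tz":-0.025,"yaw":-1.36,"grip":0.3},
])

```text
time: 38.33
tool_pos: [0.424, -0.0082, 0.242]
tool_rot: [3.139, -0.001, 1.288]
contact_force: [0.2, 0.6, -0.0]
opening: 0.0599
```

apply_moves([
  {"tx":0,"ty":0,"tz":0,"yaw":-0.17,"grip":0.3},
  {"tx":0,"ty":0,"tz":0,"yaw":-0.292,"grip":0.3},
  {"tx":0,"ty":0,"tz":0,"yaw":-0.292,"grip":0.3},
  {"tx":0,"ty":0,"tz":0,"yaw":-0.292,"grip":0.3},
])

```text
time: 38.83
tool_pos: [0.4242, -0.0102, 0.2411]
tool_rot: [3.142, -0.0, 1.568]
contact_force: [0.2, -1.2, -0.4]
opening: 0.0595
```

```bash
python3 - <<'E'
from h import *
s=robot.observe(); print(s["opening"],s["contact_force"],s["tool_rot"])
go([.424,-.010,.15],np.pi/2)
p,d=robot.read_camera("wrist");cv2.imwrite("pics/za_w.png",p[:,:,::-1])
p,d=robot.read_camera("side");cv2.imwrite("pics/za_s.png",cv2.resize(p[80:280,250:490][:,:,::-1],None,fx=3,fy=3))
E
```

```text
0.05948231705563594 [ 0.20857974 -1.15850577 -0.36690494] [ 3.14154225e+00 -6.01121467e-05  1.56837497e+00]
tool shift [ 0.0002 -0.0002  0.0911] yaw -0.0024 pos [ 0.4242 -0.0102  0.2411] yaw 1.568 q6 -0.203 t 38.825
```

View pics/za_s.png

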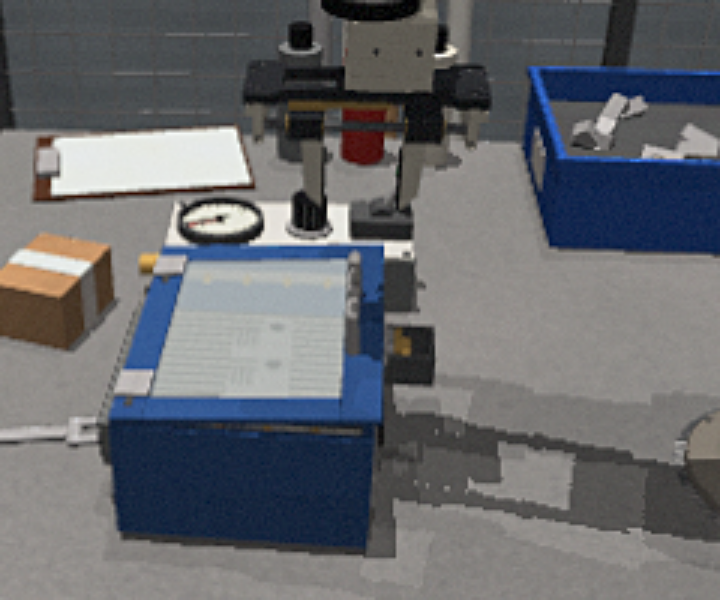

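View pics/za_w.png

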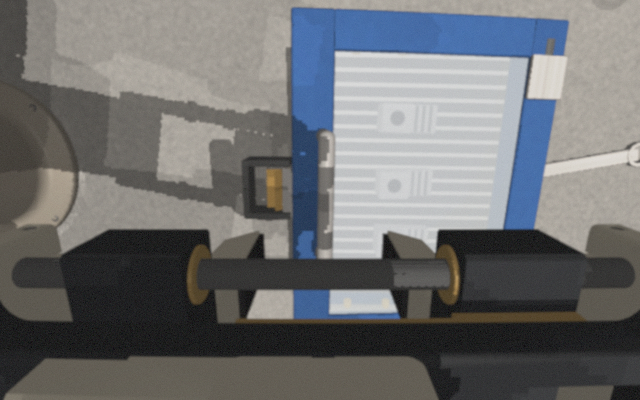

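apply_moves([
  {"tx":0,"ty":0,"tz":0.04,"yaw":0,"grip":0.3},
  {"tx":0,"ty":0,"tz":0.07,"yaw":0,"grip":0.3},
  {"tx":0,"ty":0,"tz":0.092,"yaw":0,"grip":0.3},
  {"tx":0,"ty":0,"tz":0.092,"yaw":0,"grip":-1},
  {"tx":0,"ty":0,"tz":0.092,"yaw":0,"grip":-1},
  {"tx":0,"ty":0,"tz":0.092,"yaw":0,"grip":-1},
  {"tx":0,"ty":0,"tz":0.092,"yaw":0,"grip":-1},
  {"tx":0,"ty":0,"tz":0.092,"yaw":0,"grip":-1},
], force=50)

```text
time: 39.92
tool_pos: [0.4245, -0.0102, 0.1495]
tool_rot: [3.14, 0.0, 1.571]
contact_force: [10.1, 0.3, -2.8]
opening: 0.014
```

apply_moves([
  {"tx":0,"ty":0,"tz":0,"yaw":0,"grip":-1},
])

```text
time: 40.05
tool_pos: [0.4261, -0.0102, 0.1497]
tool_rot: [3.137, 0.0, 1.57]
contact_force: [5.8, -0.0, -2.8]
opening: 0.0104
```

apply_moves([
  {"tx":0,"ty":0,"tz":0.003,"yaw":0,"grip":-1},
  {"tx":0,"ty":0,"tz":0.006,"yaw":0,"grip":-1},
  {"tx":0,"ty":0,"tz":0.006,"yaw":0,"grip":-1},
])

```text
time: 40.42
tool_pos: [0.4246, -0.0102, 0.144]
tool_rot: [3.14, 0.0, 1.571]
contact_force: [-1.5, 0.9, 7.0]
opening: 0.0105
```

apply_moves([
  {"tx":0,"ty":0,"tz":0.002,"yaw":0,"grip":-1},
  {"tx":0,"ty":0,"tz":0.004,"yaw":0,"grip":-1},
  {"tx":0,"ty":0,"tz":0.004,"yaw":0,"grip":-1},
])

```text
time: 40.8
tool_pos: [0.4236, -0.0102, 0.1395]
tool_rot: [-3.141, 0.0, 1.571]
contact_force: [-4.2, 0.3, 8.3]
opening: 0.0107
```

apply_moves([
  {"tx":0,"ty":0,"tz":0.002,"yaw":0,"grip":-1},
  {"tx":0,"ty":0,"tz":0.003,"yaw":0,"grip":-1},
  {"tx":0,"ty":0,"tz":0.003,"yaw":0,"grip":-1},
])

```text
time: 41.18
tool_pos: [0.4231, -0.0101, 0.1372]
tool_rot: [-3.14, 0.0, 1.571]
contact_force: [-8.2, -0.5, 17.9]
opening: 0.0104
```

```bash
python3 - <<'E'
from lid import *
s=robot.observe(); print(s["opening"],s["contact_force"],s["tool_pos"])
p=lid("side")
cv2.imwrite("pics/zb_s.png",cv2.resize(p[130:280,270:470][:,:,::-1],None,fx=4,fy=4))
E
```

```text
0.010388900287751723 [-8.23098115 -0.45118566 17.88634843] [ 0.42313529 -0.01014783  0.13724447]
side lid plane slope x 0.0006 y -0.0000 n 1297 resid 0.0011  z(front .40)=0.1344 z(hinge)=0.1345
handle n 299 mean [0.42428815 0.00148602 0.18414099] min [ 0.4007087  -0.05872592  0.16567829] max [0.44680661 0.04856816 0.20997667]
```

View pics/zb_s.png

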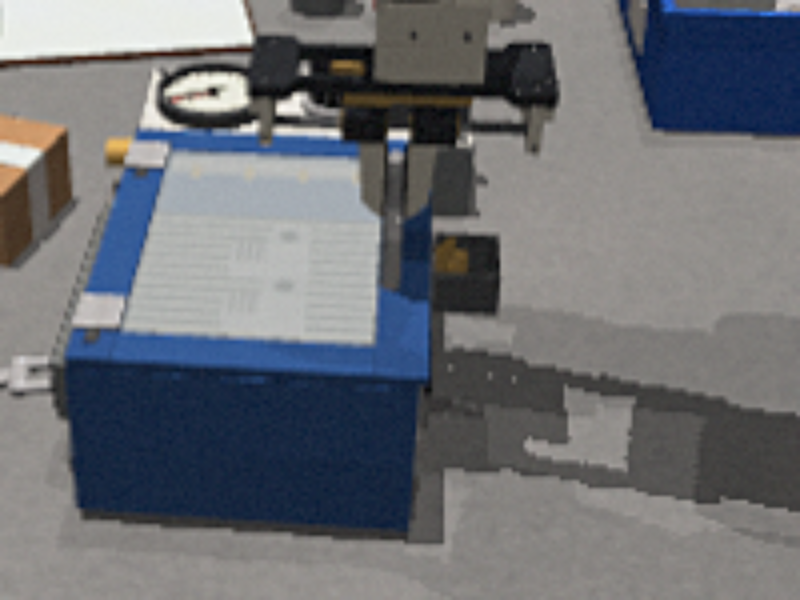

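apply_moves([
  {"tx":0.0,"ty":0,"tz":-0.003,"yaw":0,"grip":-1},
  {"tx":0,"ty":0,"tz":-0.005,"yaw":0,"grip":-1},
  {"tx":0,"ty":0,"tz":-0.006,"yaw":0,"grip":-1},
  {"tx":0,"ty":0,"tz":-0.006,"yaw":0,"grip":-1},
])

```text
time: 41.72
tool_pos: [0.4239, -0.0101, 0.1412]
tool_rot: [-3.14, -0.0, 1.571]
contact_force: [3.1, -1.9, -12.3]
opening: 0.0104
```

apply_moves([
  {"tx":0.0,"ty":0,"tz":-0.001,"yaw":0,"grip":-1},
  {"tx":0,"ty":0,"tz":-0.002,"yaw":0,"grip":-1},
  {"tx":0,"ty":0,"tz":-0.002,"yaw":0,"grip":-1},
])

```text
time: 42.1
tool_pos: [0.4238, -0.0101, 0.1417]
tool_rot: [-3.139, -0.001, 1.57]
contact_force: [9.1, -1.7, -32.4]
opening: 0.0105
```

apply_moves([
  {"tx":0.0,"ty":0,"tz":0.002,"yaw":0,"grip":-1},
  {"tx":0,"ty":0,"tz":0.004,"yaw":0,"grip":-1},
  {"tx":0,"ty":0,"tz":0.004,"yaw":0,"grip":-1},
  {"tx":0,"ty":0,"tz":0.004,"yaw":0,"grip":0.2},
  {"tx":0,"ty":0,"tz":0.004,"yaw":0,"grip":0.2},
  {"tx":0,"ty":0,"tz":0.004,"yaw":0,"grip":0.2},
  {"tx":0,"ty":0,"tz":-0.04,"yaw":0,"grip":0.2},
  {"tx":0,"ty":0,"tz":-0.09,"yaw":0,"grip":0.2},
])

```text
time: 43.1
tool_pos: [0.4237, -0.01, 0.2348]
tool_rot: [-3.14, -0.001, 1.571]
contact_force: [0.5, -0.6, 0.0]
opening: 0.0536
```

apply_moves([
  {"tx":0.0,"ty":0,"tz":-0.02,"yaw":0,"grip":-1},
  {"tx":0,"ty":0,"tz":-0.03,"yaw":0,"grip":-1},
  {"tx":0,"ty":0,"tz":-0.03,"yaw":0,"grip":-1},
])

```text
time: 43.48
tool_pos: [0.4242, -0.0102, 0.264]
tool_rot: [3.141, -0.0, 1.571]
contact_force: [-0.8, 0.1, -0.4]
opening: 0.0296
```

```bash
python3 - <<'E'
from lid import *
s=robot.observe(); print(s["opening"],s["contact_force"],s["tool_pos"])
p=lid("side"); cv2.imwrite("pics/zc_s.png",cv2.resize(p[100:280,250:490][:,:,::-1],None,fx=3.2,fy=3.2))
cal=robot.get_calibration("side"); p,d=robot.read_camera("side"); px,X=cloud(cal,d);col=p[px[:,0],px[:,1]].astype(int)
b=(abs(X[:,0]-.38)<.06)&(abs(X[:,1]+.32)<.06)&(col[:,1]>col[:,0]+30)&(col[:,1]>col[:,2]+30)
print("green side",b.sum(),X[b].mean(0),X[b].min(0),X[b].max(0))
p2=lid("wrist")
cv2.imwrite("pics/zc_w.png",p2[:,:,::-1])
E
```

```text
0.029647496483126246 [-0.75890677  0.10086452 -0.40108379] [ 0.42419109 -0.01015303  0.26400387]
side lid plane slope x -0.0150 y 0.0027 n 1488 resid 0.0012  z(front .40)=0.1378 z(hinge)=0.1347
handle n 114 mean [0.42560825 0.00302095 0.17682934] min [ 0.41961278 -0.05970435  0.1666864 ] max [0.43223633 0.04855529 0.18177177]
green side 33 [ 0.36868445 -0.32083249  0.14379217] [ 0.35880982 -0.33389262  0.13554604] [ 0.37863977 -0.31236805  0.15123821]
wrist lid plane slope x -0.0170 y -0.0007 n 18111 resid 0.0007  z(front .40)=0.1376 z(hinge)=0.1341
handle n 1830 mean [ 0.4234072  -0.00471721  0.17792544] min [ 0.41737176 -0.06207152  0.16512438] max [0.42982968 0.04721402 0.18162534]
```

View pics/zc_s.png

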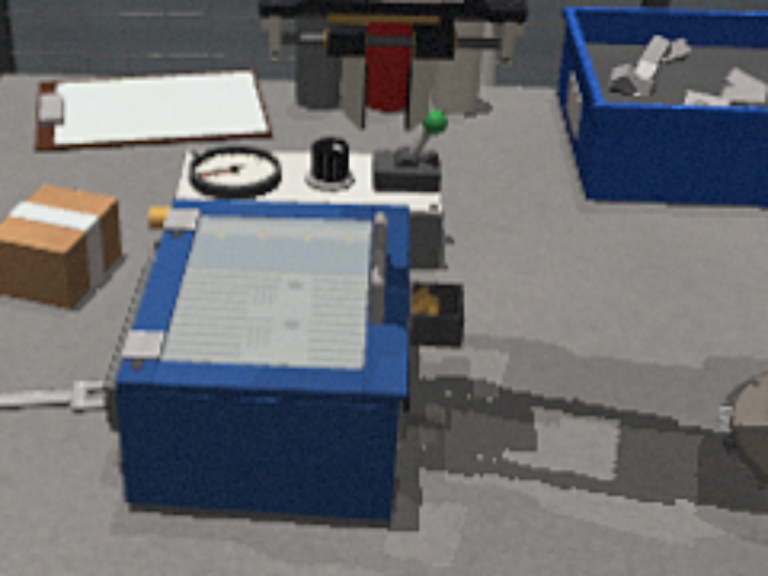

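View pics/zc_w.png

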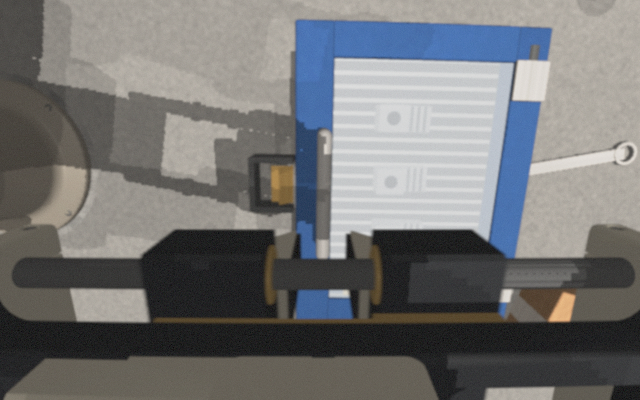

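apply_moves([
  {"tx":-0.045,"ty":-0.02,"tz":0,"yaw":0.17,"grip":-1},
  {"tx":-0.09,"ty":-0.04,"tz":0,"yaw":0.34,"grip":-1},
  {"tx":-0.135,"ty":-0.06,"tz":0,"yaw":0.51,"grip":-1},
  {"tx":-0.18,"ty":-0.08,"tz":0,"yaw":0.68,"grip":-1},
  {"tx":-0.225,"ty":-0.099,"tz":0,"yaw":0.85,"grip":-1},
  {"tx":-0.27,"ty":-0.099,"tz":0,"yaw":1.02,"grip":-1},
  {"tx":-0.3143,"ty":-0.099,"tz":0.02,"yaw":1.19,"grip":-1},
  {"tx":-0.3143,"ty":-0.099,"tz":0.064,"yaw":1.36,"grip":-1},
])

```text
time: 44.62
tool_pos: [0.3253, -0.3279, 0.1993]
tool_rot: [3.139, -0.001, 0.202]
contact_force: [1.3, 0.4, -0.9]
opening: 0.0003
```

apply_moves([
  {"tx":0,"ty":0,"tz":0,"yaw":0.17,"grip":-1},
  {"tx":0,"ty":0,"tz":0,"yaw":0.211,"grip":-1},
  {"tx":0,"ty":0,"tz":0,"yaw":0.211,"grip":-1},
])

```text
time: 45.0
tool_pos: [0.3249, -0.3241, 0.1992]
tool_rot: [-3.14, 0.001, 0.0]
contact_force: [0.6, -0.2, -0.2]
opening: 0.0005
```

```bash
python3 - <<'E'
from gauge import *
s=robot.observe(); print(s["opening"],s["contact_force"],s["tool_rot"])
go([.325,-.3245,.109],0)
p,d=robot.read_camera("wrist");cv2.imwrite("pics/zd_w.png",p[:,:,::-1])
cal=robot.get_calibration("wrist"); px,X=cloud(cal,d);col=p[px[:,0],px[:,1]].astype(int)
b=(abs(X[:,0]-.38)<.06)&(abs(X[:,1]+.32)<.06)&(col[:,1]>col[:,0]+30)&(col[:,1]>col[:,2]+30)
print("green",b.sum(),X[b].mean(0),X[b].min(0),X[b].max(0))
E
```

```text
0.0005296543121464334 [ 0.61309754 -0.23663105 -0.16909072] [-3.13995738e+00  1.08149509e-03  2.26055568e-04]
tool shift [0.0002 0.0005 0.0902] yaw 0.0002 pos [ 0.3249 -0.3241  0.1992] yaw 0.000 q6 0.619 t 45.0
green 950 [ 0.36734842 -0.32836943  0.14865754] [ 0.35506906 -0.3405824   0.14147679] [ 0.3786879  -0.31653925  0.15351642]
```

View pics/zd_w.png

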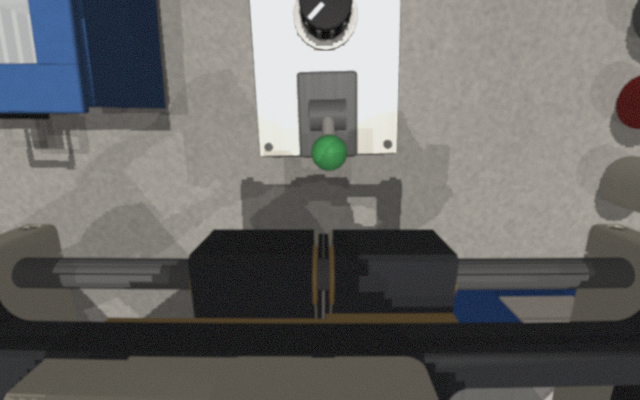

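apply_moves([
  {"tx":0,"ty":0.004,"tz":0.045,"yaw":0,"grip":-1},
  {"tx":0,"ty":0.004,"tz":0.09,"yaw":0,"grip":-1},
  {"tx":0.012,"ty":0.004,"tz":0.09,"yaw":0,"grip":-1},
  {"tx":0.026,"ty":0.004,"tz":0.09,"yaw":0,"grip":-1},
  {"tx":0.04,"ty":0.004,"tz":0.09,"yaw":0,"grip":-1},
  {"tx":0.052,"ty":0.004,"tz":0.09,"yaw":0,"grip":-1},
  {"tx":0.064,"ty":0.004,"tz":0.09,"yaw":0,"grip":-1},
  {"tx":0.068,"ty":0.004,"tz":0.09,"yaw":0,"grip":-1},
])

```text
time: 46.05
tool_pos: [0.394, -0.3284, 0.1101]
tool_rot: [3.142, -0.0, 0.001]
contact_force: [-0.1, -0.7, -0.3]
opening: 0.0007
```

apply_moves([
  {"tx":0.002,"ty":0,"tz":0,"yaw":0,"grip":-1},
  {"tx":0.004,"ty":0,"tz":0,"yaw":0,"grip":-1},
  {"tx":0.004,"ty":0,"tz":0,"yaw":0,"grip":-1},
])

```text
time: 46.42
tool_pos: [0.3957, -0.3282, 0.1098]
tool_rot: [-3.141, 0.003, -0.0]
contact_force: [-5.3, -0.5, 0.3]
opening: 0.0005
```

```bash
python3 - <<'E'
from gauge import *
s=robot.observe(); print(s["contact_force"],s["tool_pos"])
p,d=robot.read_camera("side");cv2.imwrite("pics/ze_s.png",cv2.resize(p[100:200,310:440][:,:,::-1],None,fx=5.5,fy=5.5))
p,d=robot.read_camera("wrist")
cal=robot.get_calibration("wrist"); px,X=cloud(cal,d);col=p[px[:,0],px[:,1]].astype(int)
b=(abs(X[:,0]-.40)<.06)&(abs(X[:,1]+.32)<.06)&(col[:,1]>col[:,0]+30)&(col[:,1]>col[:,2]+30)
print("green",b.sum(),X[b].mean(0),X[b].min(0),X[b].max(0))
E
```

```text
[-5.26536335 -0.54249493  0.3029693 ] [ 0.39573249 -0.32824146  0.10978934]
green 1120 [ 0.42410545 -0.32776241  0.14803939] [ 0.40950719 -0.33834701  0.13962981] [ 0.43167893 -0.31617478  0.15276258]
```

View pics/ze_s.png

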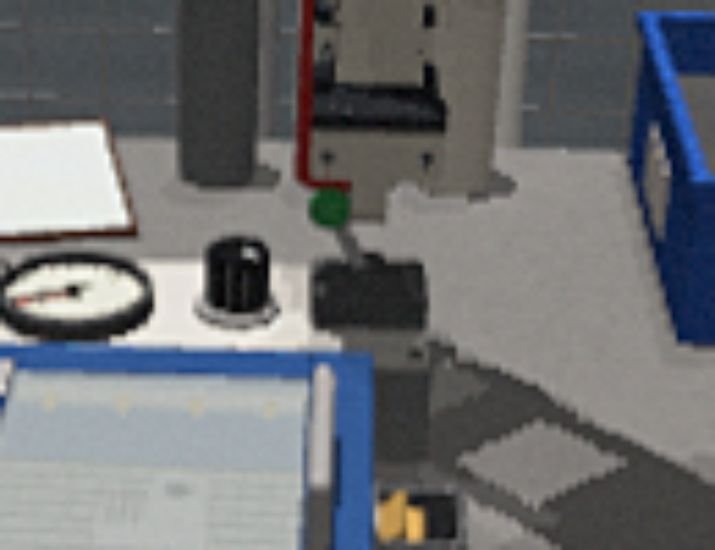

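apply_moves([
  {"tx":-0.03,"ty":0,"tz":0,"yaw":0,"grip":-1},
  {"tx":-0.06,"ty":0,"tz":-0.02,"yaw":0,"grip":-1},
  {"tx":-0.06,"ty":0,"tz":-0.08,"yaw":0,"grip":-1},
  {"tx":-0.06,"ty":0,"tz":-0.14,"yaw":0,"grip":-1},
  {"tx":-0.06,"ty":0,"tz":-0.14,"yaw":0,"grip":-1},
  {"tx":-0.06,"ty":0,"tz":-0.14,"yaw":0,"grip":-1},
])

```text
time: 47.28
tool_pos: [0.337, -0.3282, 0.2496]
tool_rot: [-3.141, -0.0, -0.0]
contact_force: [-0.5, 0.1, -1.1]
opening: -0.0
```

```bash
python3 - <<'E'
from lid import *
from gauge import gauge
s=robot.observe(); print(s["contact_force"],s["tool_pos"],s["time"])
p=lid("side"); cv2.imwrite("pics/zf_s.png",p[:,:,::-1])
p=lid("top"); cv2.imwrite("pics/zf_t.png",p[:,:,::-1])
gauge("top",save="pics/zf_g.png")
E
```

```text
[-0.46261032  0.10813717 -1.08819507] [ 0.33697495 -0.32820332  0.24964345] 47.275
side lid plane slope x -0.0153 y 0.0027 n 1533 resid 0.0012  z(front .40)=0.1379 z(hinge)=0.1346
handle n 112 mean [0.42553752 0.00334927 0.17709491] min [ 0.4196663  -0.06036219  0.16690665] max [0.43218839 0.04872829 0.18203008]
top lid plane slope x -0.0189 y 0.0005 n 1839 resid 0.0016  z(front .40)=0.1392 z(hinge)=0.1352
handle n 152 mean [ 0.42299985 -0.00933123  0.17925169] min [ 0.41646388 -0.06357089  0.16760725] max [0.42859689 0.04519484 0.18527053]
```

View pics/zf_t.png

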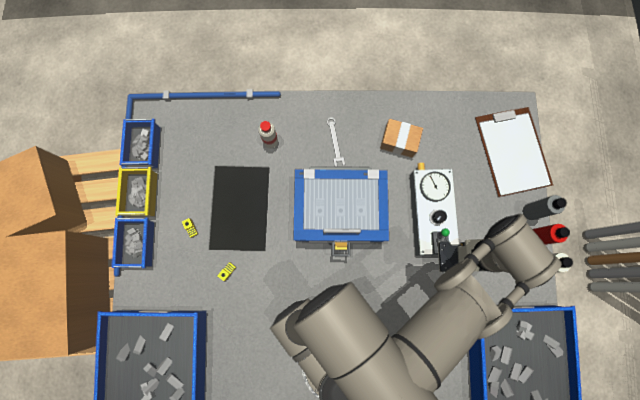

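View pics/zf_g.png

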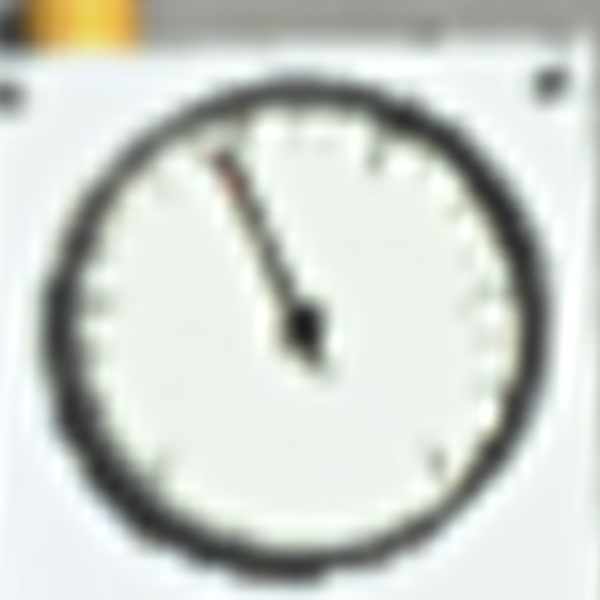

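View pics/zf_s.png

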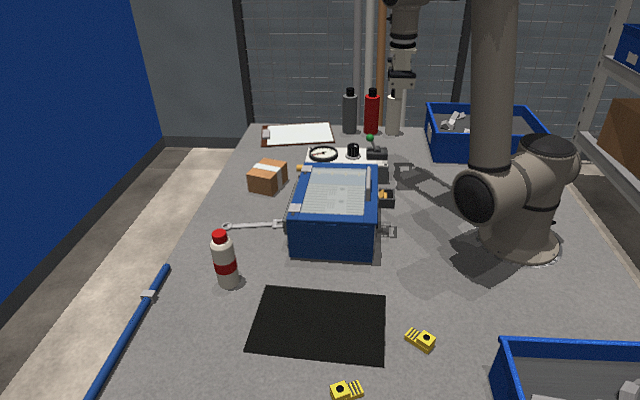

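The mat is empty, the lid is caught at about 0.017 rad, the needle stands on the set hand, and the lever is over. The can (228,260 side), carton (267,176 side) and wrench (255,225 side) haven't moved.

```bash
python3 -c "
from cell import robot
print(robot.hand_in())"
```

```text
the job is handed in; nothing more can be done
None
```

The job is finished and handed in, at about 47 s on the robot's clock; no verdict came back.

- **Jaws:** All three steel jaws from the mat lie side by side on the grating. I left the two yellow look-alikes, which lay off the mat.
- **Lid:** I closed it and pressed until it snapped in, at about 18 N. It then held an upward tug of about 32 N. Afterwards it rested at 0.015 to 0.019 rad, inside the caught range.
- **Regulator:** I turned the knob about 1.8 rad. In the last top and wrist pictures the black needle covers the red set hand.
- **Air lever:** After the tug and the regulator setting, I pushed it over to its "on" stop, reading about 5 N there.
- **Left alone:** The spray can, carton and wrench stand where they were in the pictures.

**What failed or disagreed:**
- The third jaw slipped out of the first grasp, and the second try held it.
- The first grip on the knob closed above it. The real finger ends sat about 19 mm higher than the reported TCP, so I gripped lower from then on.
- My needle-angle script failed on the last fine adjustment, so I judged the final needle position by eye.

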